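# Cap four lanterns with their own roofs

### The job

Four open wooden lanterns and their four loose roofs stand mixed up on the bench. Put each roof on the lantern it was made for, the one of the same outline and size, lying flat and centred with its edges lined up with the lantern's sides. Set the roofs down gently rather than dropping them, leave the lanterns standing where they are, and do not knock over the glue bottle.

Things in the scene. Friction and masses are not known exactly. Their poses are not given: they have to be found in the camera images.
- big_hex_roof: The large six-sided roof, loose and flat on the bench, dark rosewood: a hexagonal eave plate 102 mm across its flat sides, 9 mm thick, flat below, sloping up to a turned round finial at its centre, 26 mm in diameter from 34 to 57 mm above the underside, top at 65 mm (under the finial: collar 30 mm wide up to 28 mm, slope up to 25 mm). About 160 g. Origin: centre of its underside; z up. x points square to one of its six sides.
- big_hex_lantern: The large six-sided lantern, loose, upright on the bench: open-topped rosewood body with light panes. Level hexagonal top rim, 92 mm across its flat sides outside, 10 mm wide, 96 mm above the bench; plinth 100 mm. About 550 g. Origin: centre of its underside; z up. x points square to one of its six sides. Its roof rests on the rim, origin 96 mm above the lantern's, overhanging 5 mm all round.
- small_hex_roof: The small six-sided roof, loose and flat on the bench, dark rosewood: a hexagonal eave plate 76 mm across its flat sides, 9 mm thick, flat below, sloping up to a turned round finial at its centre, 26 mm in diameter from 34 to 57 mm above the underside, top at 65 mm (under the finial: collar 30 mm wide up to 28 mm, slope up to 25 mm). About 110 g. Origin: centre of its underside; z up. x points square to one of its six sides.
- small_hex_lantern: The small six-sided lantern, loose, upright on the bench: open-topped rosewood body with light panes. Level hexagonal top rim, 64 mm across its flat sides outside, 10 mm wide, 80 mm above the bench; plinth 72 mm. About 350 g. Origin: centre of its underside; z up. x points square to one of its six sides. Its roof rests on the rim, origin 80 mm above the lantern's, overhanging 6 mm all round.
- square_roof: The square roof, loose and flat on the bench, dark rosewood: a square eave plate 84 mm across its flat sides, 9 mm thick, flat below, sloping up to a turned round finial at its centre, 26 mm in diameter from 34 to 57 mm above the underside, top at 65 mm (under the finial: collar 30 mm wide up to 28 mm, slope up to 25 mm). About 140 g. Origin: centre of its underside; z up. x and y point square to its sides.
- square_lantern: The square lantern, loose, upright on the bench: open-topped rosewood body with light panes. Level square top rim, 74 mm across its flat sides outside, 10 mm wide, 90 mm above the bench; plinth 82 mm. About 500 g. Origin: centre of its underside; z up. x and y point square to its sides. Its roof rests on the rim, origin 90 mm above the lantern's, overhanging 5 mm all round.
- round_roof: The round roof, loose and flat on the bench, dark rosewood: a round eave plate 94 mm in diameter, 9 mm thick, flat below, sloping up to a turned round finial at its centre, 26 mm in diameter from 34 to 57 mm above the underside, top at 65 mm (under the finial: collar 30 mm wide up to 28 mm, slope up to 25 mm). About 140 g. Origin: centre of its underside; z up.
- round_lantern: The round lantern, loose, upright on the bench: open-topped rosewood body with light panes. Level round top rim, 84 mm in diameter outside, 10 mm wide, 90 mm above the bench; plinth 92 mm. About 500 g. Origin: centre of its underside; z up. Its roof rests on the rim, origin 90 mm above the lantern's, overhanging 5 mm all round.
- glue_bottle: A small upright white glue bottle with a black cap, 44 mm in diameter and 92 mm high, loose on the bench among the work and not part of it. Origin: centre of its underside; z up.
Things that resemble listed ones, but are neither listed nor needed, are in the scene too. Leave any yellow look-alike of the square_roof alone.

How it is judged:
At the end, for the whole second after the job is handed in: Every roof lies released, still and level on its own lantern's rim: centred within 10 mm, within 4 mm of rim height, sides parallel within 10 degrees (any matching turn; round one any way). Lanterns upright, within 30 mm of where they began; glue bottle upright (horizontal distance between big_hex_roof and big_hex_lantern below 0.01 m and z of big_hex_roof in the frame of big_hex_lantern between 0.092 and 0.1 m and angle between each of big_hex_roof, big_hex_lantern, small_hex_roof, small_hex_lantern, square_roof, square_lantern, round_roof, round_lantern's own z axis and vertical below 0.06 rad and distance of each of big_hex_lantern, small_hex_lantern, square_lantern, round_lantern from where it was at the start of the episode below 0.03 m and linear speed of each of big_hex_roof, big_hex_lantern, small_hex_roof, small_hex_lantern, square_roof, square_lantern, round_roof, round_lantern below 0.02 m/s and angular speed of each of big_hex_roof, small_hex_roof, square_roof, round_roof below 0.2 rad/s and contact force between the fingers and big_hex_roof below 0.1 N and (angle between the x axis of big_hex_roof and the x axis of big_hex_lantern, either way round below 0.17 rad or angle between the x axis of big_hex_roof and the x axis of big_hex_lantern, either way round between 0.877198 and 1.2172 rad) and horizontal distance between small_hex_roof and small_hex_lantern below 0.01 m and z of small_hex_roof in the frame of small_hex_lantern between 0.076 and 0.084 m and contact force between the fingers and small_hex_roof below 0.1 N and (angle between the x axis of small_hex_roof and the x axis of small_hex_lantern, either way round below 0.17 rad or angle between the x axis of small_hex_roof and the x axis of small_hex_lantern, either way round between 0.877198 and 1.2172 rad) and horizontal distance between square_roof and square_lantern below 0.01 m and z of square_roof in the frame of square_lantern between 0.086 and 0.094 m and contact force between the fingers and square_roof below 0.1 N and (angle between the x axis of square_roof and the x axis of square_lantern, either way round below 0.17 rad or angle between the x axis of square_roof and the x axis of square_lantern, either way round above 1.4008 rad) and horizontal distance between round_roof and round_lantern below 0.01 m and z of round_roof in the frame of round_lantern between 0.086 and 0.094 m and contact force between the fingers and round_roof below 0.1 N and angle between glue_bottle's own z axis and vertical below 0.1 rad); the robot touches nothing.
It fails at once if a roof is dropped or thrown (moves faster than 0.6 m/s out of the fingers, a fall of about 2 cm) ((linear speed of big_hex_roof above 0.6 m/s and contact force between the fingers and big_hex_roof below 0.05 N) or (linear speed of small_hex_roof above 0.6 m/s and contact force between the fingers and small_hex_roof below 0.05 N) or (linear speed of square_roof above 0.6 m/s and contact force between the fingers and square_roof below 0.05 N) or (linear speed of round_roof above 0.6 m/s and contact force between the fingers and round_roof below 0.05 N)).
It fails at once if the glue bottle is knocked over (angle between glue_bottle's own z axis and vertical above 0.6 rad).
It also fails if it takes over 106 s, if anything falls off the work surface, if the arm or the gripper's body presses on something with over 40 N, if the wrist force passes 120 N, or if a joint passes its speed limit or range.

### The arm

A 6-joint arm with a two-finger parallel gripper is mounted at the origin on the work surface. World frame = base frame: x ahead of the robot, y to its left, z up, the work surface at z = 0. Lengths are in m, angles in rad, forces in N, time in s.
With the tool pointing down it reaches from about 0.325 to 0.875 m from the base axis. Payload 4.4 kg.
Tool frame: the origin (TCP) lies midway between the tips of the shut fingers; the grasp point (between the pads) lies r.grasp_offset behind it (r.grasp_offset is the distance from the TCP to the grasp point, in m); z points along the fingers, y is the direction in which the jaws open and shut (so a half turn about z gives the same grasp; the last joint's range is limited). The gripper opens to 85 mm and grips with 20 to 120 N. Pads are 22 mm wide; open, the fingers measure 114 mm over their backs; the gripper's body (76 mm by 85 mm) begins 54 mm behind the grasp point. The pads swing forward as they close: fully open they stand 13 mm farther back than shut.
Start: joints at [-0.15, 0.207, 1.542, -0, 1.393, -0.15], TCP at [0.575, -0, 0.198] pointing down, gripper open.
Joint ranges: [-2.73, 2.73], [-0.86, 2.22], [0.23, 2.46], [-1.11, 4.25], [0.08, 2.63], [-2.82, 2.82]. Speed limits (rad/s): [2.79, 2.79, 3.14, 3.14, 3.14, 3.14].

### API

Orientations are given as a rotation vector (axis times angle).
In Python, from cell import r gives the robot as it stands. The module is installed in compiled form; this text tells all that it offers.
- The arm moves only by the tool send_rows, never from a script. Its arguments are lists of equal length, an entry for each row: "translation": the shift along the tool's x, y, z scaled (see below), a list of three; "delta_rot": the turn, a rotation vector about the tool's x, y, z scaled (see below), a list of three. A call has exactly 8 rows; each row is the pose to reach, as a shift and turn from the pose commanded when the call began, along the tool's axes at that moment; what a row does not reach only later rows make up. The controller multiplies each number of a shift by 0.3 m and each number of a turn by 60 degrees. A row lasts 1/10 s, in which the tool goes at most 50 mm and 8.59 degrees, less where a joint would pass 70% of its speed; a pose out of reach is approached as far as the arm can. A call with a number of a shift or a turn outside -1 to 1 is refused whole. A call with a gripper value outside its range is refused whole. "jaw" is the finger opening in mm, from 0 to 85.4, set as the call begins (left out, the last holds). The fingers move at their own pace and stop on an object; "squeeze" is the grip in N (left out, the last holds). Time passes only in rows, so rows that repeat a pose let the fingers close, or fill a call up. It gives the time, the measured TCP pose, the force and the opening at its end, in the units of the state.
- r.observe(): the state, without advancing time (a new reading comes with each control period).
- r.read_camera(name): name is "scene" or "side" or "wrist"; returns a dict with "img" (420x560x3 uint8, red, green, blue), "range_z" (420x560 float32, m along the optical axis (not along the pixel's ray), 0 where there is no reading), "fx", "fy", "cx", "cy" (pixels), "extrinsics" (4x4, takes a point from camera to world coordinates); the wrist camera has in their place "mount" (4x4, takes a point from camera to tool coordinates, whose origin is the TCP and whose axes are the flange's). Camera axes: x right, y down, z forward; pixel columns grow to the right and rows downward; lengths in m; the calibration is good to about 2 mm. A picture is of the moment at which its call begins: read the wrist's pose just before it.
- r.finish_job(): hands the job in, once; it reports no verdict.
The state is a dict: "clock": time; "q": joint angles; "joint_velocities": joint speeds; "joint_torque": joint torques, N m; "eef_pos": TCP position; "eef_rot": TCP orientation; "force": force on the tool from outside, world axes, zero at the start; "ft_torque": the same for the moment, N m; "finger_gap": opening from 0.0 (shut) to 1.0 (fully open).
Only numpy, scipy, OpenCV 4.12 (cv2) and the standard library are available. Lean on these libraries where they do the work, as an engineer would, in place of code of your own. Each camera call takes 0.05 s, during which the arm holds its last target.

## Working session

There is one attempt and no reset: what is moved stays moved. The work goes in short steps, Python scripts to look and compute and a tool call to move; the robot and the scene stay as the last step left them, time stands still between calls to the robot, and variables do not carry over. Pictures are saved under pics/ and viewed, and the job is handed in when it is done.

Besides the shell and the picture viewer there is one more tool, called after "Emit:" in YAML: its name, and indented under it one key for each argument. send_rows: Moves the arm, as the interface text tells. Its arguments: {"type":"object","properties":{"translation":{"type":"array","items":{"type":"array","items":{"type":"number","minimum":-1,"maximum":1}}},"delta_rot":{"type":"array","items":{"type":"array","items":{"type":"number","minimum":-1,"maximum":1}}},"jaw":{"type":"number"},"squeeze":{"type":"number"}},"required":["translation","delta_rot"]}

```bash
mkdir -p pics; cat > h.py <<'E'
import numpy as np, cv2
from cell import r
from scipy.spatial.transform import Rotation as R
def grab(name,tag):
    o=r.observe(); c=r.read_camera(name)
    np.savez(f'{tag}.npz',**{k:v for k,v in c.items()},pos=o['eef_pos'],rot=o['eef_rot'])
    cv2.imwrite(f'pics/{tag}.png',cv2.cvtColor(c['img'],cv2.COLOR_RGB2BGR)); return c
def load(tag): return dict(np.load(f'{tag}.npz'))
def ext(c):
    if 'extrinsics' in c: return c['extrinsics']
    T=np.eye(4);T[:3,:3]=R.from_rotvec(c['rot']).as_matrix();T[:3,3]=c['pos'];return T@c['mount']
def plane(c,uv,z):
    uv=np.atleast_2d(np.asarray(uv,float));T=ext(c)
    d=np.c_[(uv[:,0]-c['cx'])/c['fx'],(uv[:,1]-c['cy'])/c['fy'],np.ones(len(uv))]@T[:3,:3].T
    s=(z-T[2,3])/d[:,2];return T[:3,3]+d*s[:,None]
def cloud(c):
    h,w=c['range_z'].shape;v,u=np.mgrid[:h,:w];z=c['range_z'];T=ext(c)
    p=np.stack([(u-c['cx'])/c['fx']*z,(v-c['cy'])/c['fy']*z,z],-1)@T[:3,:3].T+T[:3,3]
    p[z==0]=np.nan;return p
E
python3 - <<'E'
from h import *
print(r.observe(),r.grasp_offset)
for n in('scene','side','wrist'):
    c=grab(n,n+'0');print(n,ext(load(n+'0')).round(3).tolist(),c['fx'],c['cx'],c['cy'],(c['range_z']>0).mean())
E
```

```text
{'clock': 0.0, 'q': array([-1.50459974e-01,  2.07435415e-01,  1.54298960e+00,  2.45549671e-05,
        1.39345234e+00, -1.50511334e-01]), 'joint_velocities': array([ 0.00019318, -0.00078368, -0.00014078, -0.00198315,  0.00065026,
        0.00046533]), 'joint_torque': array([ 4.44781954e-04, -3.83034396e+01, -2.91594708e+01, -2.26178481e-04,
        1.06274080e-02,  5.83859855e-05]), 'eef_pos': array([5.74167362e-01, 1.46473947e-04, 1.96700164e-01]), 'eef_rot': array([-2.22007797e+00, -2.22018231e+00,  2.09674523e-03]), 'force': array([-0.53973618, -0.26147106, -0.21498308]), 'ft_torque': array([0.01761183, 0.0354735 , 0.00354599]), 'finger_gap': 0.9976900862204718} 0.0187
scene [[-0.65, 0.528, -0.547, 1.068], [0.76, 0.464, -0.455, 0.51], [0.014, -0.711, -0.703, 0.854], [0.0, 0.0, 0.0, 1.0]] 435.22426683161177 279.73119869478586 219.87204568905688 0.9959098639455782
side [[0.997, -0.058, 0.058, 0.346], [-0.082, -0.685, 0.723, -0.797], [-0.002, -0.726, -0.688, 0.817], [0.0, 0.0, 0.0, 1.0]] 431.0005244203321 283.97731467381936 202.5667265414093 0.9960969387755102
wrist [[1.0, 0.001, -0.003, 0.572], [0.0, -0.963, -0.269, 0.068], [-0.003, 0.269, -0.963, 0.373], [0.0, 0.0, 0.0, 1.0]] 343.84370878030495 275.1156836520481 214.24043019761254 0.9961777210884354
```

View pics/scene0.png

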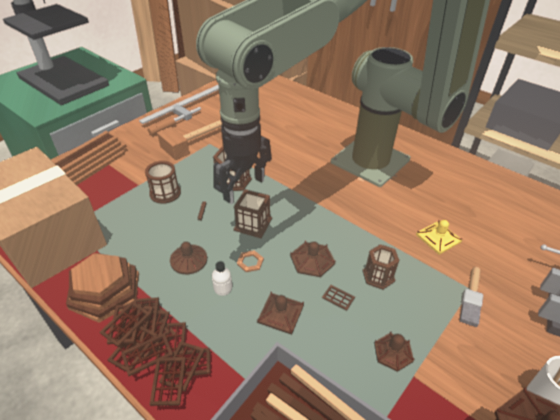

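View pics/side0.png

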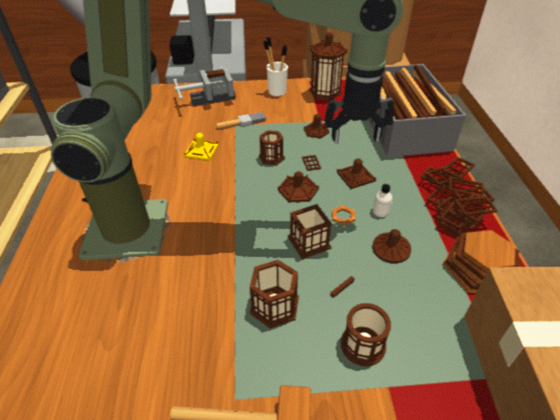

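View pics/wrist0.png

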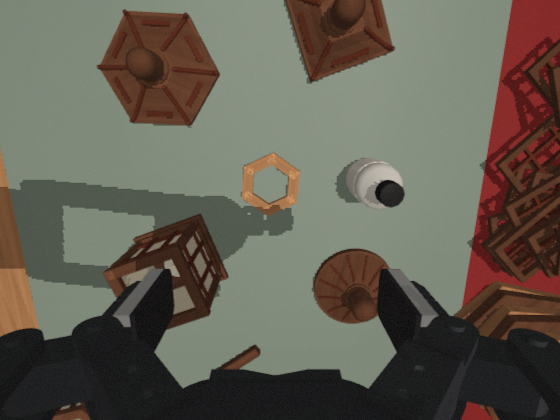

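The scene camera has the lanterns at round (162,182), square (252,213), small hex (381,266), and big hex hidden behind the gripper. Big hex shows in the side camera at (273,293). In the scene camera the roofs are round (188,258), square (281,310), big hex (313,257) and small hex (394,350). The yellow square look-alike is at (440,235). Next I'll measure them.

```bash
python3 - <<'E'
from h import *
P={n:cloud(load(n+'0')) for n in('scene','side','wrist')}
for n in P:
    p=P[n].reshape(-1,3);s=p[(abs(p[:,2])<.01)&(p[:,0]>.3)&(p[:,0]<.8)&(abs(p[:,1])<.35)]
    print(n,'bench z',np.median(s[:,2]),s[:,2].std())
# top-down height map
S=1000;x0,y0=.1,-.5
H=np.zeros((900,1000),np.float32)
C=np.zeros((900,1000,3),np.uint8)
for n in('side','scene'):
    p=P[n].reshape(-1,3);im=load(n+'0')['img'].reshape(-1,3)
    ok=np.isfinite(p).all(1)&(p[:,2]<.15)&(p[:,2]>-.01)
    p=p[ok];im=im[ok]
    i=((p[:,0]-x0)*S).astype(int);j=((p[:,1]-y0)*S).astype(int)
    k=(i>=0)&(i<900)&(j>=0)&(j<1000)
    for a,b,z,c in zip(i[k],j[k],p[k,2],im[k]):
        if z>=H[a,b]: 
            H[a,b]=z
            C[a,b]=c
H=cv2.dilate(H,np.ones((3,3)))
np.save('H.npy',H)
v=cv2.applyColorMap((np.clip(H/.12,0,1)*255).astype(np.uint8),cv2.COLORMAP_JET)
v=v[::-1,::-1]  # x up, y left
cv2.imwrite('pics/hm.png',cv2.resize(v,(666,600)))
E
```

```text
scene bench z 0.0012437889078579234 0.002071704942074762
side bench z -2.2096629800127943e-05 0.002254954630540107
wrist bench z 0.000679836131759759 0.0018007978662123484
```

View pics/hm.png

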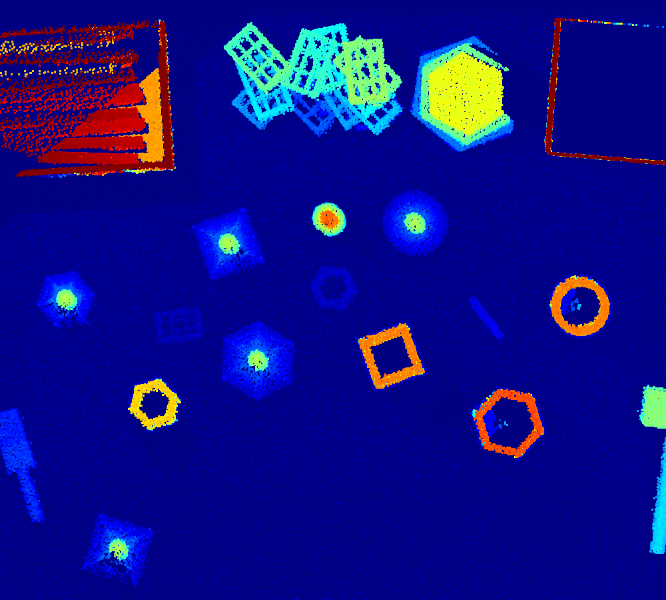

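```bash
cat > meas.py <<'E'
from h import *
def ang(xy,c,n):
    # n-fold direction of the sides (x square to a side) from the hull outline
    h=cv2.convexHull(xy.astype(np.float32)).reshape(-1,2)-c
    e=np.roll(h,-1,0)-h;L=np.hypot(*e.T);a=np.arctan2(e[:,1],e[:,0])+np.pi/2
    return np.degrees(np.angle((L**2*np.exp(1j*n*a)).sum())/n)
def trim(xy,cell=.001):
    q=np.floor(xy/cell).astype(int);q-=q.min(0)-2
    g=np.zeros(q.max(0)+3,np.uint8);g[q[:,0],q[:,1]]=1
    g=cv2.morphologyEx(g,cv2.MORPH_CLOSE,np.ones((5,5)));g=cv2.morphologyEx(g,cv2.MORPH_OPEN,np.ones((5,5)))
    n,l,s,_=cv2.connectedComponentsWithStats(g);k=1+np.argmax(s[1:,4]);return xy[l[q[:,0],q[:,1]]==k]
def body(p,g,rad,zlo,zhi,n,roof):
    p=p.reshape(-1,3);p=p[np.isfinite(p).all(1)]
    p=p[np.hypot(*(p[:,:2]-g).T)<rad]
    s=p[(p[:,2]>zlo)&(p[:,2]<zhi)]
    if len(s)<60: return None
    z=np.median(s[:,2]); xy=trim(s[:,:2])
    h=cv2.convexHull(xy.astype(np.float32)).reshape(-1,2)
    (cx,cy),sz,_=cv2.minAreaRect(h)
    m=cv2.moments(h.reshape(-1,1,2)*1000);c=np.array([m['m10'],m['m01']])/m['m00']/1000
    a=ang(xy,c,n)
    o=dict(c=c.round(4),z=round(float(z),4),ang=round(float(a),1),diam=round(2*np.sqrt(m['m00']/np.pi),1))
    if roof:
        f=p[(p[:,2]>.040)&(p[:,2]<.075)]
        if len(f)>10:
            (fx,fy),fr=cv2.minEnclosingCircle(trim(f[:,:2]).astype(np.float32));o['fin']=(round(fx,4),round(fy,4),round(fr,4));o['top']=round(float(np.percentile(f[:,2],98)),4)
    return o
G={}
def hm(u,v): return np.array([.1+.9*(1-v/600),-.5+(1-u/666.)])
G['BHr']=(hm(257,360),6);G['SHr']=(hm(66,299),6);G['SQr']=(hm(228,243),4);G['RDr']=(hm(415,223),1)
G['BHl']=(hm(509,423),6,.096);G['SHl']=(hm(154,404),6,.08);G['SQl']=(hm(391,356),4,.09);G['RDl']=(hm(580,306),1,.09)
def do(k,p):
    g=G[k]
    if len(g)==2: return body(p,g[0],.068,.006,.075,g[1],True)
    return body(p,g[0],.07,g[2]-.006,g[2]+.008,g[1],False)
E
python3 - <<'E'
from meas import *
for k in G:
    for n in('scene','side','wrist'): print(k,n,do(k,cloud(load(n+'0'))))
E
```

```text
BHr scene {'c': array([0.4668, 0.1186]), 'z': 0.0159, 'ang': -28.0, 'diam': np.float64(96.2), 'fin': (0.4613, 0.1149, 0.0129), 'top': 0.0664}
BHr side {'c': array([0.4515, 0.0901]), 'z': 0.0148, 'ang': -20.8, 'diam': np.float64(68.8), 'fin': (0.4573, 0.108, 0.0118), 'top': 0.0647}
BHr wrist {'c': array([0.4568, 0.1135]), 'z': 0.0152, 'ang': 27.5, 'diam': np.float64(107.2), 'fin': (0.4568, 0.1131, 0.0133), 'top': 0.0657}
SHr scene {'c': array([0.5514, 0.402 ]), 'z': 0.0161, 'ang': 11.1, 'diam': np.float64(79.2), 'fin': (0.5523, 0.4023, 0.0129), 'top': 0.0668}
SHr side {'c': array([0.547 , 0.3902]), 'z': 0.0172, 'ang': 10.2, 'diam': np.float64(28.4), 'fin': (0.5464, 0.3943, 0.0106), 'top': 0.0634}
SHr wrist None
SQr scene {'c': array([0.6362, 0.1576]), 'z': 0.0158, 'ang': 19.1, 'diam': np.float64(94.4), 'fin': (0.6371, 0.1592, 0.0126), 'top': 0.0662}
SQr side {'c': array([0.6272, 0.1363]), 'z': 0.0151, 'ang': 23.5, 'diam': np.float64(65.2), 'fin': (0.6325, 0.1532, 0.0128), 'top': 0.0638}
SQr wrist {'c': array([0.6324, 0.1452]), 'z': 0.0158, 'ang': 6.6, 'diam': np.float64(80.6), 'fin': 
[... 750 characters left out ...]
64(20.8)}
SHl scene {'c': array([0.395 , 0.2699]), 'z': 0.0799, 'ang': 16.1, 'diam': np.float64(66.2)}
SHl side {'c': array([0.3864, 0.2944]), 'z': 0.0784, 'ang': -22.9, 'diam': np.float64(4.9)}
SHl wrist None
SQl scene {'c': array([ 0.4817, -0.0539]), 'z': 0.0896, 'ang': -26.0, 'diam': np.float64(27.3)}
SQl side {'c': array([ 0.4633, -0.0884]), 'z': 0.0888, 'ang': 19.9, 'diam': np.float64(84.0)}
SQl wrist {'c': array([ 0.4668, -0.0815]), 'z': 0.0898, 'ang': 35.2, 'diam': np.float64(76.6)}
RDl scene {'c': array([ 0.558 , -0.3366]), 'z': 0.0896, 'ang': 75.1, 'diam': np.float64(17.2)}
RDl side {'c': array([ 0.5388, -0.3723]), 'z': 0.0891, 'ang': -138.6, 'diam': np.float64(82.9)}
RDl wrist None
```

Emit:
send_rows:
  translation:
    - [-0.73, -0.25, -0.6]
    - [-0.73, -0.25, -0.6]
    - [-0.73, -0.25, -0.6]
    - [-0.73, -0.25, -0.6]
    - [-0.73, -0.25, -0.6]
    - [-0.73, -0.25, -0.6]
    - [-0.73, -0.25, -0.6]
    - [-0.73, -0.25, -0.6]
  delta_rot:
    - [0, 0, 0]
    - [0, 0, 0]
    - [0, 0, 0]
    - [0, 0, 0]
    - [0, 0, 0]
    - [0, 0, 0]
    - [0, 0, 0]
    - [0, 0, 0]

```text
clock: 0.95
eef_pos: [0.4999, -0.2196, 0.378]
eef_rot: [2.223, 2.219, 0.001]
force: [0.2, -0.4, -0.8]
finger_gap: 1.001
```

```bash
python3 - <<'E'
from h import *
grab('wrist','w1');grab('scene','scene1');o=r.observe();print(o['clock'],o['eef_pos'],o['eef_rot'],abs(o['joint_velocities']).max())
E
```

```text
1.05 [ 0.49966171 -0.21787996  0.37619568] [-2.21833247e+00 -2.22009996e+00  2.46430798e-04] 0.016026488696318005
```

View pics/w1.png

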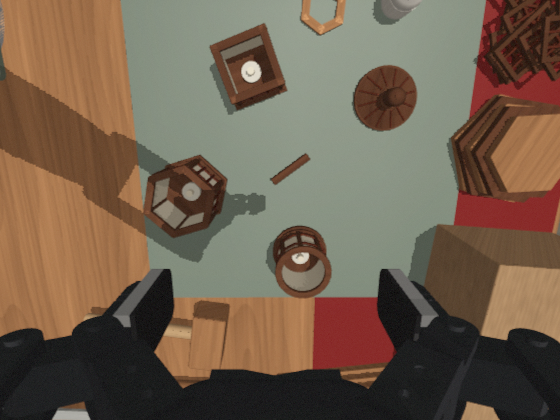

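Emit:
send_rows:
  translation:
    - [1, 0, 0]
    - [1, 0, 0]
    - [1, 0, 0]
    - [1, 0, 0]
    - [1, 0, 0]
    - [1, 0, 0]
    - [1, 0, 0]
    - [1, 0, 0]
  delta_rot:
    - [0, 0, 0]
    - [0, 0, 0]
    - [0, 0, 0]
    - [0, 0, 0]
    - [0, 0, 0]
    - [0, 0, 0]
    - [0, 0, 0]
    - [0, 0, 0]

```text
clock: 1.85
eef_pos: [0.4989, 0.0832, 0.3763]
eef_rot: [-2.215, -2.226, 0.004]
force: [-0.8, -0.2, -0.2]
finger_gap: 0.999
```

Emit:
send_rows:
  translation:
    - [0.7, 0, 0]
    - [0.7, 0, 0]
    - [0.7, 0, 0]
    - [0.7, 0, 0]
    - [0.7, 0, 0]
    - [0.7, 0, 0]
    - [0.7, 0, 0]
    - [0.7, 0, 0]
  delta_rot:
    - [0, 0, 0]
    - [0, 0, 0]
    - [0, 0, 0]
    - [0, 0, 0]
    - [0, 0, 0]
    - [0, 0, 0]
    - [0, 0, 0]
    - [0, 0, 0]

```text
clock: 2.65
eef_pos: [0.5005, 0.2889, 0.3778]
eef_rot: [2.224, 2.218, -0.001]
force: [0.3, 0.2, -0.1]
finger_gap: 1.002
```

```bash
sed -i 's/def trim(xy,cell=.001)/def trim(xy,cell=.002)/' meas.py; python3 - <<'E'
from meas import *
grab('wrist','w2');o=r.observe();print(o['clock'],o['eef_pos'],o['eef_rot'],o['q'].round(2))
for k in G:
    for n in('scene1','side0','wrist0','w1','w2'): print(k,n,do(k,cloud(load(n))))
E
```

```text
2.7 [0.50051502 0.28900751 0.37803536] [ 2.22437657e+00  2.21787270e+00 -2.80567783e-04] [ 0.37  0.14  1.26 -0.    1.75  0.38]
BHr scene1 {'c': array([0.4597, 0.1139]), 'z': 0.0158, 'ang': 27.5, 'diam': np.float64(107.7), 'fin': (0.4616, 0.1154, 0.0126), 'top': 0.0675}
BHr side0 {'c': array([0.4564, 0.1102]), 'z': 0.0148, 'ang': 21.3, 'diam': np.float64(105.2), 'fin': (0.4548, 0.1092, 0.0121), 'top': 0.0647}
BHr wrist0 {'c': array([0.4567, 0.1135]), 'z': 0.0152, 'ang': 27.5, 'diam': np.float64(107.2), 'fin': (0.4568, 0.1131, 0.0133), 'top': 0.0657}
BHr w1 None
BHr w2 {'c': array([0.4569, 0.1134]), 'z': 0.0151, 'ang': 27.3, 'diam': np.float64(107.0), 'fin': (0.4573, 0.1139, 0.013), 'top': 0.0656}
SHr scene1 {'c': array([0.5506, 0.401 ]), 'z': 0.0164, 'ang': 11.0, 'diam': np.float64(80.2), 'fin': (0.5525, 0.402, 0.0129), 'top': 0.0662}
SHr side0 {'c': array([0.5469, 0.3915]), 'z': 0.0172, 'ang': -28.0, 'diam': np.float64(64.3), 'fin': (0.548, 0.3971, 0.0125), 'top': 0.0634}
SHr wrist0 None
SHr w1 None
SHr w2 {'c': array([0.5483, 0.401 ]), 'z': 0.015, 'ang': 10.7, 'diam': np.float64(79.
[... 1990 characters left out ...]
 scene1 {'c': array([ 0.4419, -0.0972]), 'z': 0.0898, 'ang': 21.0, 'diam': np.float64(44.7)}
SQl side0 {'c': array([ 0.4581, -0.067 ]), 'z': 0.0888, 'ang': 12.2, 'diam': np.float64(53.5)}
SQl wrist0 {'c': array([ 0.4673, -0.081 ]), 'z': 0.0898, 'ang': 38.9, 'diam': np.float64(75.5)}
SQl w1 {'c': array([ 0.4631, -0.0873]), 'z': 0.0899, 'ang': 20.0, 'diam': np.float64(83.1)}
SQl w2 None
RDl scene1 {'c': array([ 0.5564, -0.3447]), 'z': 0.0895, 'ang': 62.4, 'diam': np.float64(38.2)}
RDl side0 {'c': array([ 0.5379, -0.4072]), 'z': 0.0891, 'ang': -91.9, 'diam': np.float64(22.1)}
RDl wrist0 None
RDl w1 {'c': array([ 0.5347, -0.4048]), 'z': 0.0895, 'ang': -95.1, 'diam': np.float64(26.0)}
RDl w2 None
```

View pics/w2.png

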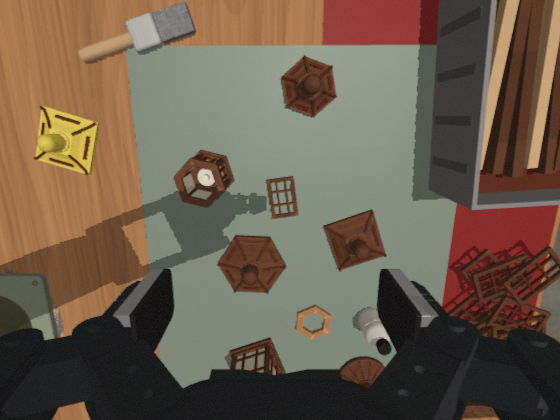

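The wrist view w2 shows the roofs small hex (309,86), big hex (252,264) and square (355,240), the small hex lantern (204,178), and the yellow decoy (66,141). The rim mask was being eroded, so I'll re-measure the lanterns without the opening step. I'll also cross-check heights by triangulating the finials.

```bash
sed -i 's/g=cv2.morphologyEx(g,cv2.MORPH_OPEN,np.ones((5,5)))//' meas.py; python3 - <<'E'
from meas import *
for k in G:
    for n in('side0','w1','w2'): 
        d=do(k,cloud(load(n)))
        if d: print(k,n,d)
# two-view ray triangulation of blob (finial tip colour-free): use pixel of depth-top patch in w-view and scene view
def tip(n,g):
    c=load(n);p=cloud(c);m=(np.hypot(p[...,0]-g[0],p[...,1]-g[1])<.02)&(p[...,2]>.055)
    v,u=np.nonzero(m);uv=np.array([u.mean(),v.mean()]);T=ext(c)
    d=T[:3,:3]@np.array([(uv[0]-c['cx'])/c['fx'],(uv[1]-c['cy'])/c['fy'],1]);return T[:3,3],d/np.linalg.norm(d),uv
for k,a,b in(('BHr','w2','wrist0'),('SQr','w2','wrist0'),('RDr','w1','wrist0'),('SHr','w2','scene1')):
    A,B=tip(a,G[k][0]),tip(b,G[k][0])
    t=np.linalg.lstsq(np.c_[A[1],-B[1]],B[0]-A[0],rcond=None)[0]
    print(k,(A[0]+t[0]*A[1]).round(4),(B[0]+t[1]*B[1]).round(4))
c=load('w2')['img'];rows=[cv2.resize(c[y-50:y+50,x-50:x+50],(300,300)) for x,y in((309,86),(252,264),(355,240),(66,141),(204,178))]
im=np.vstack([np.hstack(rows[:2]),np.hstack(rows[2:4])]);cv2.imwrite('pics/crop.png',cv2.cvtColor(im,cv2.COLOR_RGB2BGR))
E
```

```text
BHr side0 {'c': array([0.457 , 0.1118]), 'z': 0.0148, 'ang': 26.6, 'diam': np.float64(108.1), 'fin': (0.4561, 0.1097, 0.0131), 'top': 0.0647}
BHr w2 {'c': array([0.4569, 0.1134]), 'z': 0.0151, 'ang': 27.4, 'diam': np.float64(107.0), 'fin': (0.4569, 0.1142, 0.0131), 'top': 0.0656}
SHr side0 {'c': array([0.5471, 0.3917]), 'z': 0.0172, 'ang': 21.9, 'diam': np.float64(72.5), 'fin': (0.5491, 0.3963, 0.0133), 'top': 0.0634}
SHr w2 {'c': array([0.5484, 0.401 ]), 'z': 0.015, 'ang': 10.6, 'diam': np.float64(79.6), 'fin': (0.5482, 0.401, 0.013), 'top': 0.0657}
SQr side0 {'c': array([0.6313, 0.1525]), 'z': 0.0151, 'ang': 16.4, 'diam': np.float64(93.4), 'fin': (0.6314, 0.1538, 0.0135), 'top': 0.0638}
SQr w2 {'c': array([0.6323, 0.1569]), 'z': 0.0148, 'ang': 19.5, 'diam': np.float64(94.9), 'fin': (0.6321, 0.1569, 0.0132), 'top': 0.0659}
RDr side0 {'c': array([ 0.6636, -0.1249]), 'z': 0.0149, 'ang': -95.3, 'diam': np.float64(93.3), 'fin': (0.6623, -0.1253, 0.0138), 'top': 0.0646}
RDr w1 {'c': array([ 0.6636, -0.1235]), 'z': 0.0147, 'ang': -165.7, 'diam': np.float64(93.5), 'fin': (0.6636, -0.1235, 
[... 370 characters left out ...]
, 'diam': np.float64(68.8)}
SHl w2 {'c': array([0.3913, 0.2692]), 'z': 0.0799, 'ang': 16.3, 'diam': np.float64(67.0)}
SQl side0 {'c': array([ 0.4635, -0.0884]), 'z': 0.0888, 'ang': 20.0, 'diam': np.float64(84.7)}
SQl w1 {'c': array([ 0.4632, -0.0873]), 'z': 0.0899, 'ang': 20.4, 'diam': np.float64(83.5)}
RDl side0 {'c': array([ 0.5391, -0.3719]), 'z': 0.0891, 'ang': -129.1, 'diam': np.float64(83.4)}
RDl w1 {'c': array([ 0.5387, -0.3712]), 'z': 0.0895, 'ang': 157.6, 'diam': np.float64(83.0)}
BHr [0.4569 0.1136 0.0564] [0.4568 0.1135 0.0564]
SQr [0.6337 0.155  0.0513] [0.6329 0.1549 0.0512]
RDr [ 0.6638 -0.1233  0.0559] [ 0.6639 -0.1233  0.0559]
SHr [0.5486 0.4014 0.054 ] [0.5486 0.4013 0.054 ]
```

View pics/crop.png

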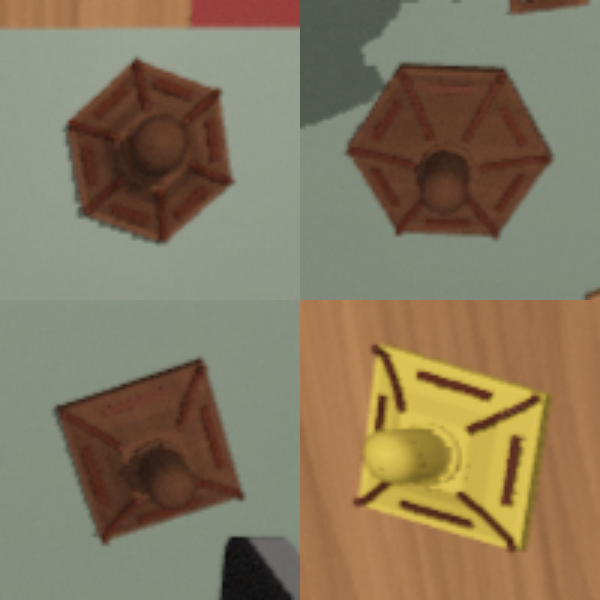

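The heights agree: finial tops are about 65–66 mm from wrist depth, and the ray crossings on the visible finial patch come out at 51–56 mm. Rims are at 96/80/90/90 mm. The crop shows small hex (top left), big hex (top right) and square (bottom left) in dark wood. The yellow one (bottom right) is the look-alike and stays put. I'll start with the small hex roof.

Emit:
send_rows:
  translation:
    - [0.37, 0.16, 0.4]
    - [0.37, 0.16, 0.85]
    - [0.37, 0.16, 0.85]
    - [0.37, 0.16, 0.85]
    - [0.37, 0.16, 0.85]
    - [0.37, 0.16, 0.85]
    - [0.37, 0.16, 0.85]
    - [0.37, 0.16, 0.85]
  delta_rot:
    - [0, 0, 0]
    - [0, 0, 0]
    - [0, 0, 0]
    - [0, 0, 0]
    - [0, 0, 0]
    - [0, 0, 0]
    - [0, 0, 0]
    - [0, 0, 0]
  jaw: 62
  squeeze: 50

```text
clock: 3.5
eef_pos: [0.5483, 0.4007, 0.1229]
eef_rot: [2.223, 2.22, -0.002]
force: [-0.4, -0.4, -0.1]
finger_gap: 0.727
```

```bash
python3 - <<'E'
from meas import *
grab('wrist','w3');o=r.observe();print(o['clock'],o['eef_pos'],o['eef_rot'])
print(do('SHr',cloud(load('w3'))))
E
```

```text
3.55 [0.54957233 0.40142379 0.12517628] [2.22201749 2.21922137 0.00435038]
{'c': array([0.5484, 0.4012]), 'z': 0.0151, 'ang': 11.1, 'diam': np.float64(79.8), 'fin': (0.5484, 0.4014, 0.0131), 'top': 0.0655}
```

View pics/w3.png

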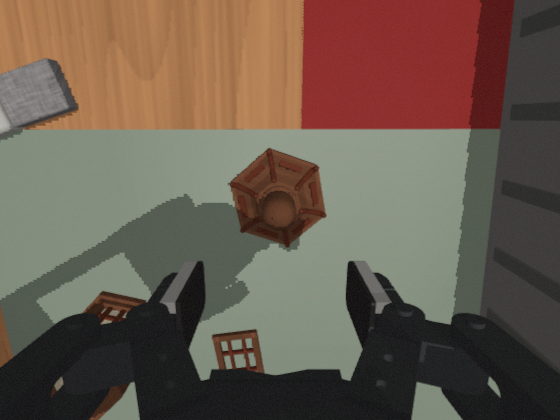

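The small hex roof sits at (279,200), centred between the jaws. Going down and gripping it.

Emit:
send_rows:
  translation:
    - [0, 0, 0.12]
    - [0, 0, 0.22]
    - [0, 0, 0.3]
    - [0, 0, 0.3]
    - [0, 0, 0.3]
    - [0, 0, 0.3]
    - [0, 0, 0.3]
    - [0, 0, 0.3]
  delta_rot:
    - [0, 0, 0]
    - [0, 0, 0]
    - [0, 0, 0]
    - [0, 0, 0]
    - [0, 0, 0]
    - [0, 0, 0]
    - [0, 0, 0]
    - [0, 0, 0]

```text
clock: 4.35
eef_pos: [0.5492, 0.4026, 0.0349]
eef_rot: [2.221, 2.221, 0.005]
force: [0.2, 0.4, 0.4]
finger_gap: 0.731
```

Emit:
send_rows:
  translation:
    - [0, 0, 0]
    - [0, 0, 0]
    - [0, 0, 0]
    - [0, 0, 0]
    - [0, 0, 0]
    - [0, 0, 0]
    - [0, 0, 0]
    - [0, 0, 0]
  delta_rot:
    - [0, 0, 0]
    - [0, 0, 0]
    - [0, 0, 0]
    - [0, 0, 0]
    - [0, 0, 0]
    - [0, 0, 0]
    - [0, 0, 0]
    - [0, 0, 0]
  jaw: 10

```text
clock: 5.15
eef_pos: [0.548, 0.402, 0.0328]
eef_rot: [-2.221, -2.221, 0.0]
force: [-0.4, -0.2, 0.4]
finger_gap: 0.118
```

The jaws closed to 10 mm, so they missed the finial. I'll look before going on.

```bash
python3 - <<'E'
from meas import *
grab('wrist','w4');grab('scene','scene4');grab('side','side4');o=r.observe();print(o['clock'],o['eef_pos'],o['finger_gap'],o['force'])
a=cv2.imread('pics/scene4.png')[280:400,330:470];b=cv2.imread('pics/side4.png')[60:180,250:390]
cv2.imwrite('pics/c4.png',np.hstack([cv2.resize(a,(400,342)),cv2.resize(b,(400,342))]))
print(do('SHr',cloud(load('w4'))))
E
```

```text
5.3 [0.54800198 0.4019878  0.03286618] 0.12122287479789338 [ 0.45165927 -0.12488455  0.30672901]
{'c': array([0.5483, 0.4048]), 'z': 0.0159, 'ang': 22.2, 'diam': np.float64(75.9), 'fin': (0.5456, 0.4061, 0.0179), 'top': 0.0744}
```

View pics/c4.png

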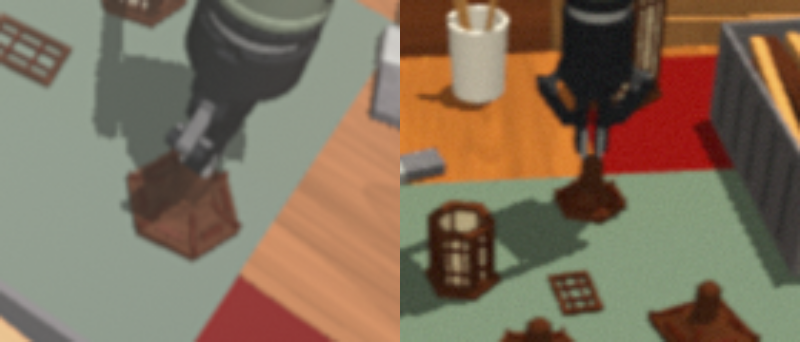

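View pics/w4.png

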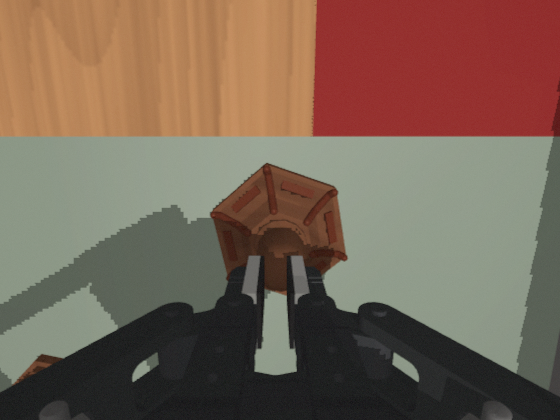

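```bash
python3 - <<'E'
from meas import *
for n in('side4','scene4','w4'):
    c=load(n);p=cloud(c);im=c['img'].astype(int)
    m=(np.hypot(p[...,0]-.548,p[...,1]-.402)<.035)&(p[...,2]>.02)&(p[...,2]<.16)
    red=(im[...,0]-im[...,2])>25
    for nm,k in(('grey',m&~red),('red',m&red)):
        q=p[k]; print(n,nm,len(q))
        for lo in np.arange(.02,.14,.01):
            s=q[(q[:,2]>=lo)&(q[:,2]<lo+.01)]
            if len(s)>2: print('  z%.2f n%d x %.3f..%.3f y %.3f..%.3f'%(lo,len(s),*np.percentile(s[:,0],[5,95]),*np.percentile(s[:,1],[5,95])))
E
```

```text
side4 grey 271
  z0.07 n13 x 0.533..0.562 y 0.387..0.397
  z0.08 n14 x 0.532..0.562 y 0.389..0.398
  z0.09 n18 x 0.532..0.561 y 0.389..0.396
  z0.10 n20 x 0.534..0.567 y 0.388..0.397
  z0.11 n49 x 0.520..0.578 y 0.387..0.410
  z0.12 n43 x 0.517..0.580 y 0.387..0.411
  z0.13 n28 x 0.529..0.580 y 0.383..0.404
side4 red 201
  z0.02 n58 x 0.529..0.565 y 0.382..0.406
  z0.03 n17 x 0.540..0.558 y 0.385..0.397
  z0.04 n23 x 0.537..0.561 y 0.388..0.401
  z0.05 n25 x 0.537..0.559 y 0.387..0.400
  z0.06 n15 x 0.538..0.556 y 0.392..0.406
  z0.07 n13 x 0.529..0.560 y 0.388..0.413
  z0.08 n10 x 0.526..0.551 y 0.389..0.412
  z0.09 n10 x 0.529..0.564 y 0.391..0.396
  z0.10 n12 x 0.523..0.566 y 0.390..0.405
  z0.11 n6 x 0.520..0.581 y 0.387..0.413
  z0.13 n4 x 0.527..0.572 y 0.394..0.411
scene4 grey 274
  z0.02 n54 x 0.544..0.570 y 0.380..0.395
  z0.03 n8 x 0.557..0.562 y 0.391..0.398
  z0.04 n10 x 0.556..0.563 y 0.391..0.399
  z0.05 n15 x 0.546..0.563 y 0.391..0.413
  z0.06 n15 x 0.554..0.562 y 0.393..0.412
  z0.07 n24 x 0.539..0.565 y 0.392..0.413
  z0.08 n21 x 0.541..0.567 y 0.396..0.413
  z0.09 
[... 357 characters left out ...]
0.559..0.562 y 0.398..0.409
w4 grey 27201
  z0.02 n12 x 0.528..0.534 y 0.386..0.394
  z0.05 n11 x 0.537..0.560 y 0.396..0.408
  z0.06 n26 x 0.535..0.556 y 0.398..0.412
  z0.07 n595 x 0.529..0.562 y 0.397..0.413
  z0.08 n835 x 0.528..0.563 y 0.398..0.413
  z0.09 n831 x 0.529..0.562 y 0.398..0.413
  z0.10 n1433 x 0.527..0.566 y 0.394..0.414
  z0.11 n3498 x 0.518..0.577 y 0.396..0.415
  z0.12 n5245 x 0.515..0.580 y 0.394..0.414
  z0.13 n3363 x 0.528..0.582 y 0.394..0.419
w4 red 4093
  z0.02 n2200 x 0.529..0.568 y 0.396..0.422
  z0.03 n148 x 0.537..0.559 y 0.407..0.414
  z0.04 n286 x 0.538..0.559 y 0.407..0.414
  z0.05 n627 x 0.539..0.560 y 0.391..0.414
  z0.06 n831 x 0.541..0.550 y 0.394..0.410
```

```bash
python3 - <<'E'
from meas import *
for n in('wrist0','w3','w4'):
    c=load(n);z=c['range_z'];h,w=z.shape;v,u=np.mgrid[:h,:w]
    p=np.stack([(u-c['cx'])/c['fx']*z,(v-c['cy'])/c['fy']*z,z],-1)@c['mount'][:3,:3].T+c['mount'][:3,3]
    im=c['img'].astype(int);m=(np.ptp(im,axis=-1)<14)&(z>0)&(p[...,2]<.03)&(abs(p[...,0])<.05)&(abs(p[...,1])<.08)
    q=p[m];print(n,'tool z pct',np.percentile(q[:,2],[90,98,99.5,100]).round(4),'bench',np.nanmedian(cloud(c)[50:120,150:500,2]))
    for lo in np.arange(-.08,.03,.01):
        s=q[(q[:,2]>=lo)&(q[:,2]<lo+.01)]
        if len(s)>5:print('  %.2f n%d x %.3f..%.3f y %.3f..%.3f'%(lo,len(s),*np.percentile(s[:,0],[2,98]),*np.percentile(s[:,1],[2,98])))
c=load('side0');p=cloud(c);im=c['img'].astype(int)
m=(np.ptp(im,axis=-1)<14)&(abs(p[...,0]-.575)<.07)&(abs(p[...,1])<.05)&(p[...,2]>.15)
print(np.sort(p[m][:,2])[:20].round(3))
E
```

```text
wrist0 tool z pct [-0.0746 -0.0556 -0.0502 -0.0455] bench 0.0009095810380870817
  -0.08 n2041 x -0.009..0.011 y -0.058..0.053
  -0.07 n1890 x -0.011..0.011 y -0.058..0.053
  -0.06 n1396 x -0.010..0.011 y -0.057..0.052
  -0.05 n206 x -0.009..0.010 y -0.046..0.041
w3 tool z pct [-0.0758 -0.0504 -0.0434 -0.0379] bench 9.789688413416875e-05
  -0.08 n1541 x -0.007..0.012 y -0.040..0.035
  -0.07 n1632 x -0.010..0.011 y -0.046..0.041
  -0.06 n1314 x -0.010..0.011 y -0.046..0.041
  -0.05 n858 x -0.011..0.011 y -0.045..0.040
  -0.04 n40 x -0.008..0.007 y -0.034..0.029
w4 tool z pct [-0.0809 -0.0523 -0.0418  0.03  ] bench 4.443695626639432e-05
  -0.08 n2050 x -0.009..0.013 y -0.031..0.027
  -0.07 n880 x -0.010..0.011 y -0.020..0.015
  -0.06 n853 x -0.008..0.011 y -0.020..0.016
  -0.05 n673 x -0.008..0.011 y -0.020..0.015
  -0.04 n117 x -0.004..0.011 y -0.018..0.013
  0.01 n8 x -0.026..-0.012 y -0.030..-0.019
  0.02 n6 x -0.038..-0.003 y -0.077..0.023
[0.242 0.242 0.243 0.244 0.245 0.246 0.247 0.247 0.247 0.248 0.248 0.248
 0.248 0.248 0.249 0.249 0.25  0.25  0.25  0.25 ]
```

All three cameras put the fingertips about 36 mm farther back than the reported TCP. In side0 the tips are at z 0.242–0.247 with the TCP at 0.197, and in w4 they are at 0.069 with the TCP at 0.033. So the jaws closed just above the finial and touched nothing. From here I'll use tip z = TCP z + 0.036, and a jaw centre about 2 mm toward −tool y. I'll open, go down a further 36 mm, and grip.

Emit:
send_rows:
  translation:
    - [0, 0, 0]
    - [0, 0, 0]
    - [0, 0, 0]
    - [0, 0, 0]
    - [0, 0, 0]
    - [0, 0, 0]
    - [0, 0, 0]
    - [0, 0, 0]
  delta_rot:
    - [0, 0, 0]
    - [0, 0, 0]
    - [0, 0, 0]
    - [0, 0, 0]
    - [0, 0, 0]
    - [0, 0, 0]
    - [0, 0, 0]
    - [0, 0, 0]
  jaw: 62

```text
clock: 6.1
eef_pos: [0.548, 0.402, 0.0329]
eef_rot: [-2.221, -2.221, 0.0]
force: [-0.0, 0.2, 0.1]
finger_gap: 0.727
```

Emit:
send_rows:
  translation:
    - [0, 0.006, 0.03]
    - [0, 0.006, 0.06]
    - [0, 0.006, 0.09]
    - [0, 0.006, 0.12]
    - [0, 0.006, 0.12]
    - [0, 0.006, 0.12]
    - [0, 0.006, 0.12]
    - [0, 0.006, 0.12]
  delta_rot:
    - [0, 0, 0]
    - [0, 0, 0]
    - [0, 0, 0]
    - [0, 0, 0]
    - [0, 0, 0]
    - [0, 0, 0]
    - [0, 0, 0]
    - [0, 0, 0]

```text
clock: 6.9
eef_pos: [0.5504, 0.4023, -0.0024]
eef_rot: [2.221, 2.221, 0.002]
force: [-0.3, -0.3, -0.3]
finger_gap: 0.727
```

Emit:
send_rows:
  translation:
    - [0, 0, 0]
    - [0, 0, 0]
    - [0, 0, 0]
    - [0, 0, 0]
    - [0, 0, 0]
    - [0, 0, 0]
    - [0, 0, 0]
    - [0, 0, 0]
  delta_rot:
    - [0, 0, 0]
    - [0, 0, 0]
    - [0, 0, 0]
    - [0, 0, 0]
    - [0, 0, 0]
    - [0, 0, 0]
    - [0, 0, 0]
    - [0, 0, 0]
  jaw: 10

```text
clock: 7.7
eef_pos: [0.5502, 0.4023, -0.0025]
eef_rot: [2.221, 2.221, 0.001]
force: [0.0, -0.4, 5.3]
finger_gap: 0.289
```

Gripped at about 25 mm. Lifting.

Emit:
send_rows:
  translation:
    - [0, 0, -0.03]
    - [0, 0, -0.1]
    - [0, 0, -0.2]
    - [0, 0, -0.3]
    - [0, 0, -0.4]
    - [0, 0, -0.5]
    - [0, 0, -0.5]
    - [0, 0, -0.5]
  delta_rot:
    - [0, 0, 0]
    - [0, 0, 0]
    - [0, 0, 0]
    - [0, 0, 0]
    - [0, 0, 0]
    - [0, 0, 0]
    - [0, 0, 0]
    - [0, 0, 0]

```text
clock: 8.5
eef_pos: [0.5497, 0.4019, 0.1469]
eef_rot: [2.221, 2.221, 0.0]
force: [-0.1, 0.1, -1.9]
finger_gap: 0.287
```

```bash
cat >> meas.py <<'E'
def held(n,n_fold,under,rad=.075):
    c=load(n);p=cloud(c);im=c['img'].astype(int)
    m=(im[...,0]-im[...,2]>15)&(p[...,2]>under-.006)&(p[...,2]<under+.035)&(np.hypot(p[...,0]-c['pos'][0],p[...,1]-c['pos'][1])<rad)
    q=p[m];e=q[q[:,2]<under+.022];xy=trim(e[:,:2]);h=cv2.convexHull(xy.astype(np.float32)).reshape(-1,2)
    print(n,'TCP',c['pos'].round(4),'n',len(q),'ang',round(float(ang(xy,h.mean(0),n_fold)),1),'ext x %.4f..%.4f y %.4f..%.4f rel TCP'%(*(h[:,0].min()-c['pos'][0],h[:,0].max()-c['pos'][0]),*(h[:,1].min()-c['pos'][1],h[:,1].max()-c['pos'][1])),'zmin',np.percentile(q[:,2],2).round(4))
E
python3 - <<'E'
from meas import *
grab('wrist','w5');grab('scene','scene5');o=r.observe();print(o['clock'],o['eef_pos'],o['finger_gap'],o['force'])
held('w5',6,.15);held('scene5',6,.15)
E
```

```text
8.6 [0.54816006 0.40102188 0.1441416 ] 0.28004772883430346 [-0.81549433  1.10160406 -1.78955092]
w5 TCP [0.5497 0.4019 0.1469] n 10898 ang 22.4 ext x -0.0439..0.0384 y -0.0187..0.0422 rel TCP zmin 0.1547
scene5 TCP [0.5487 0.4013 0.1451] n 996 ang 16.6 ext x -0.0394..0.0421 y -0.0424..0.0421 rel TCP zmin 0.1498
```

View pics/w5.png

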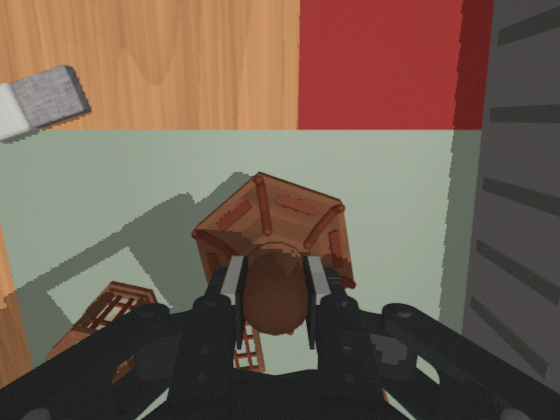

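View pics/scene5.png

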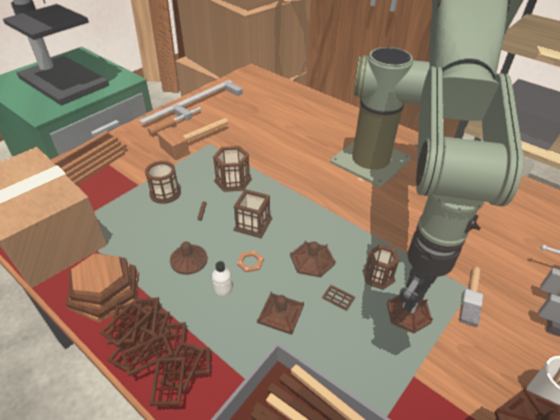

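```bash
python3 - <<'E'
from h import *
for n,z,pts in(('w3',.006,[(231,185),(269,149),(319,168),(326,215)]),('w5',.153,[(193,235),(261,173),(344,207),(354,287)])):
    q=plane(load(n),pts,z)[:,:2];d=np.diff(q,axis=0);print(n,q.round(4).tolist(),(np.degrees(np.arctan2(d[:,1],d[:,0]))%60).round(1),np.hypot(*d.T).round(4))
E
```

```text
w3 [[0.5074, 0.4128], [0.5404, 0.4435], [0.5829, 0.4275], [0.5905, 0.3859]] [42.9 39.4 40.3] [0.045  0.0454 0.0423]
w5 [[0.5042, 0.4111], [0.54, 0.4436], [0.5822, 0.4262], [0.5901, 0.3812]] [42.2 37.6 40. ] [0.0484 0.0456 0.0457]
```

Emit:
send_rows:
  translation:
    - [-0.07, -0.08, 0]
    - [-0.15, -0.18, 0]
    - [-0.24, -0.29, 0]
    - [-0.33, -0.4, 0]
    - [-0.41, -0.48, 0]
    - [-0.44, -0.52, 0]
    - [-0.44, -0.52, 0.06]
    - [-0.44, -0.52, 0.12]
  delta_rot:
    - [0, 0, -0.05]
    - [0, 0, -0.1]
    - [0, 0, -0.1]
    - [0, 0, -0.1]
    - [0, 0, -0.1]
    - [0, 0, -0.1]
    - [0, 0, -0.1]
    - [0, 0, -0.1]

```text
clock: 9.4
eef_pos: [0.3923, 0.2691, 0.1092]
eef_rot: [-2.102, -2.334, 0.003]
force: [0.9, -0.2, -1.7]
finger_gap: 0.29
```

Emit:
send_rows:
  translation:
    - [0, 0, 0.05]
    - [0, 0, 0.08]
    - [0, 0, 0.09]
    - [0, 0, 0.1]
    - [0, 0, 0.1]
    - [0, 0, 0.1]
    - [0, 0, 0.1]
    - [0, 0, 0.1]
  delta_rot:
    - [0, 0, 0]
    - [0, 0, 0]
    - [0, 0, 0]
    - [0, 0, 0]
    - [0, 0, 0]
    - [0, 0, 0]
    - [0, 0, 0]
    - [0, 0, 0]

```text
clock: 10.2
eef_pos: [0.3943, 0.2702, 0.0815]
eef_rot: [2.102, 2.334, 0.002]
force: [0.1, -1.1, -2.0]
finger_gap: 0.286
```

```bash
python3 - <<'E'
from meas import *
grab('wrist','w6');grab('scene','scene6');o=r.observe();print(o['clock'],o['eef_pos'],o['finger_gap'],o['force'])
held('w6',6,.083);held('scene6',6,.083)
a=cv2.imread('pics/scene6.png')[200:320,310:450];b=cv2.imread('pics/w6.png')
cv2.imwrite('pics/c6.png',np.hstack([cv2.resize(a,(400,342)),cv2.resize(b,(400,342))]))
E
```

```text
10.3 [0.3940527  0.27010936 0.0812299 ] 0.2868202852822645 [-1.01055845  0.04976864 -0.68500689]
w6 TCP [0.3943 0.2702 0.0815] n 10835 ang 27.1 ext x -0.0451..0.0394 y -0.0197..0.0411 rel TCP zmin 0.0892
scene6 TCP [0.3941 0.2701 0.0813] n 654 ang 20.5 ext x -0.0409..0.0423 y -0.0411..0.0408 rel TCP zmin 0.0848
```

View pics/c6.png

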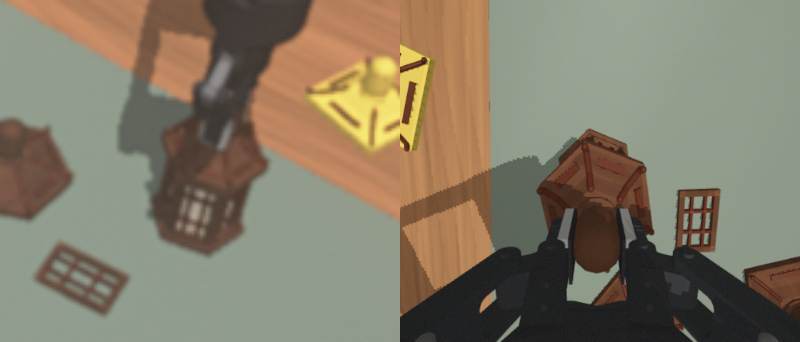

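The roof is square over the small hex lantern, about 4 mm above the rim. Lowering it, releasing and rising.

Emit:
send_rows:
  translation:
    - [0, 0, 0.003]
    - [0, 0, 0.006]
    - [0, 0, 0.009]
    - [0, 0, 0.012]
    - [0, 0, 0.014]
    - [0, 0, 0.015]
    - [0, 0, 0.015]
    - [0, 0, 0.015]
  delta_rot:
    - [0, 0, 0]
    - [0, 0, 0]
    - [0, 0, 0]
    - [0, 0, 0]
    - [0, 0, 0]
    - [0, 0, 0]
    - [0, 0, 0]
    - [0, 0, 0]

```text
clock: 11.1
eef_pos: [0.3939, 0.27, 0.0774]
eef_rot: [2.102, 2.335, -0.0]
force: [-3.3, -1.0, 6.3]
finger_gap: 0.289
```

Emit:
send_rows:
  translation:
    - [0, 0, 0]
    - [0, 0, 0]
    - [0, 0, 0]
    - [0, 0, 0]
    - [0, 0, 0]
    - [0, 0, 0]
    - [0, 0, 0]
    - [0, 0, 0]
  delta_rot:
    - [0, 0, 0]
    - [0, 0, 0]
    - [0, 0, 0]
    - [0, 0, 0]
    - [0, 0, 0]
    - [0, 0, 0]
    - [0, 0, 0]
    - [0, 0, 0]
  jaw: 62

```text
clock: 11.9
eef_pos: [0.3938, 0.27, 0.0764]
eef_rot: [-2.102, -2.335, 0.0]
force: [-0.1, -0.6, 0.3]
finger_gap: 0.726
```

Emit:
send_rows:
  translation:
    - [0, 0, -0.08]
    - [0, 0, -0.2]
    - [0, 0, -0.35]
    - [0, 0, -0.5]
    - [0, 0, -0.5]
    - [0, 0, -0.5]
    - [0, 0, -0.5]
    - [0, 0, -0.5]
  delta_rot:
    - [0, 0, 0]
    - [0, 0, 0]
    - [0, 0, 0]
    - [0, 0, 0.1]
    - [0, 0, 0.1]
    - [0, 0, 0.1]
    - [0, 0, 0.1]
    - [0, 0, 0.1]

```text
clock: 12.7
eef_pos: [0.3925, 0.2693, 0.2242]
eef_rot: [-2.22, -2.221, 0.006]
force: [-0.6, 1.5, 0.6]
finger_gap: 0.726
```

```bash
cat >> meas.py <<'E'
def placed(n,g,nf,rim):
    p=cloud(load(n)).reshape(-1,3);p=p[np.isfinite(p).all(1)];p=p[np.hypot(*(p[:,:2]-g).T)<.068]
    s=p[(p[:,2]>rim+.004)&(p[:,2]<rim+.075)];xy=trim(s[:,:2]);h=cv2.convexHull(xy.astype(np.float32))
    m=cv2.moments(h*1000);c=np.array([m['m10'],m['m01']])/m['m00']/1000
    f=s[s[:,2]>rim+.055]
    print(n,'c',c.round(4),'err mm',((c-g)*1000).round(1),'ang',round(float(ang(xy,c,nf)),1),'top',np.percentile(s[:,2],99).round(4)-rim,'eave z',np.percentile(s[:,2],3).round(4)-rim)
E
python3 - <<'E'
from meas import *
grab('wrist','w7');o=r.observe();print(o['clock'],o['eef_pos'],o['eef_rot'],o['force'])
placed('w7',(.3913,.2692),6,.08)
E
```

```text
12.75 [0.39258926 0.26943017 0.22434502] [-2.2202456  -2.22055804  0.00593448] [-0.73513052 -0.04030351  0.7046367 ]
w7 c [0.3917 0.2691] err mm [ 0.4 -0.1] ang 17.0 top 0.0649 eave z 0.008300000000000002
```

View pics/w7.png

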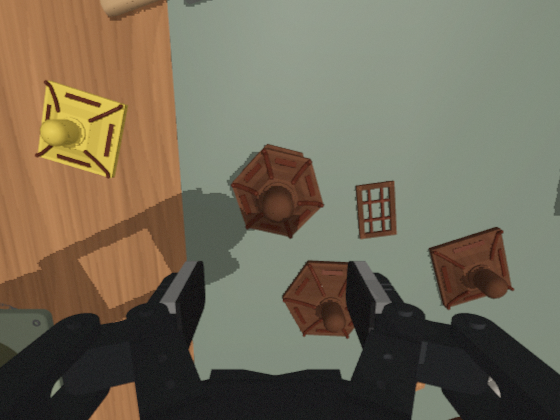

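The small hex roof is on: 0.4 mm off centre, parallel, level, top 65 mm above the rim. Big hex roof next.

Emit:
send_rows:
  translation:
    - [-0.15, 0.06, 0]
    - [-0.3, 0.12, 0]
    - [-0.45, 0.19, 0]
    - [-0.52, 0.217, 0.1]
    - [-0.52, 0.217, 0.25]
    - [-0.52, 0.217, 0.4]
    - [-0.52, 0.217, 0.42]
    - [-0.52, 0.217, 0.42]
  delta_rot:
    - [0, 0, 0]
    - [0, 0, 0]
    - [0, 0, 0]
    - [0, 0, 0]
    - [0, 0, 0]
    - [0, 0, 0]
    - [0, 0, 0]
    - [0, 0, 0]

```text
clock: 13.55
eef_pos: [0.457, 0.1139, 0.0986]
eef_rot: [-2.219, -2.219, 0.006]
force: [-0.4, 1.0, 0.8]
finger_gap: 0.724
```

Emit:
send_rows:
  translation:
    - [0, 0, 0.1]
    - [0, 0, 0.2]
    - [0, 0, 0.28]
    - [0, 0, 0.33]
    - [0, 0, 0.343]
    - [0, 0, 0.343]
    - [0, 0, 0.343]
    - [0, 0, 0.343]
  delta_rot:
    - [0, 0, 0]
    - [0, 0, 0]
    - [0, 0, 0]
    - [0, 0, 0]
    - [0, 0, 0]
    - [0, 0, 0]
    - [0, 0, 0]
    - [0, 0, 0]

```text
clock: 14.35
eef_pos: [0.4607, 0.1142, -0.0008]
eef_rot: [2.22, 2.22, 0.004]
force: [0.3, -0.4, 0.1]
finger_gap: 0.728
```

```bash
python3 - <<'E'
from meas import *
grab('wrist','w8');o=r.observe();print(o['clock'],o['eef_pos'],o['eef_rot'],o['force'])
print(do('BHr',cloud(load('w8'))))
E
```

```text
14.4 [ 0.46030816  0.11413344 -0.00111706] [2.21995326 2.22023073 0.00340582] [ 0.69268836  0.01144574 -0.73616816]
{'c': array([0.4568, 0.1132]), 'z': 0.0176, 'ang': 27.4, 'diam': np.float64(107.6), 'fin': (0.4569, 0.1138, 0.0135), 'top': 0.0743}
```

View pics/w8.png

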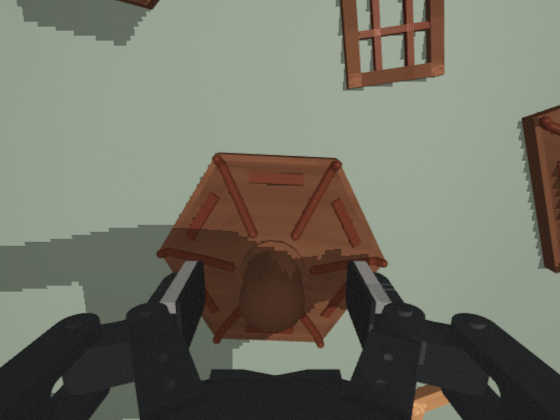

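The big hex roof's finial is centred between the jaws at (273,290). Grip and lift.

Emit:
send_rows:
  translation:
    - [0, 0, 0]
    - [0, 0, 0]
    - [0, 0, 0]
    - [0, 0, 0]
    - [0, 0, 0]
    - [0, 0, 0]
    - [0, 0, 0]
    - [0, 0, 0]
  delta_rot:
    - [0, 0, 0]
    - [0, 0, 0]
    - [0, 0, 0]
    - [0, 0, 0]
    - [0, 0, 0]
    - [0, 0, 0]
    - [0, 0, 0]
    - [0, 0, 0]
  jaw: 10

```text
clock: 15.2
eef_pos: [0.4594, 0.114, -0.0021]
eef_rot: [2.221, 2.221, 0.001]
force: [-1.7, -0.4, 5.6]
finger_gap: 0.291
```

Emit:
send_rows:
  translation:
    - [0, 0, -0.03]
    - [0, 0, -0.1]
    - [0, 0, -0.2]
    - [0, 0, -0.32]
    - [0, 0, -0.44]
    - [0, 0, -0.53]
    - [0, 0, -0.57]
    - [0, 0, -0.57]
  delta_rot:
    - [0, 0, 0]
    - [0, 0, 0]
    - [0, 0, 0]
    - [0, 0, 0]
    - [0, 0, 0]
    - [0, 0, 0]
    - [0, 0, 0]
    - [0, 0, 0]

```text
clock: 16.0
eef_pos: [0.4599, 0.1141, 0.1699]
eef_rot: [2.22, 2.22, 0.004]
force: [-0.1, 0.7, -1.6]
finger_gap: 0.289
```

```bash
python3 - <<'E'
from meas import *
grab('wrist','w9');o=r.observe();print(o['clock'],o['eef_pos'],o['finger_gap'],o['force'],o['q'].round(2))
held('w9',6,.171,.09)
E
```

```text
16.05 [0.45853929 0.11398718 0.16806244] 0.2807366273688187 [-0.07085621 -0.35908321 -2.32006759] [0.06 0.01 1.82 0.   1.31 0.06]
w9 TCP [0.4599 0.1141 0.1699] n 21813 ang 28.7 ext x -0.0607..0.0558 y -0.0266..0.0519 rel TCP zmin 0.1799
```

View pics/w9.png

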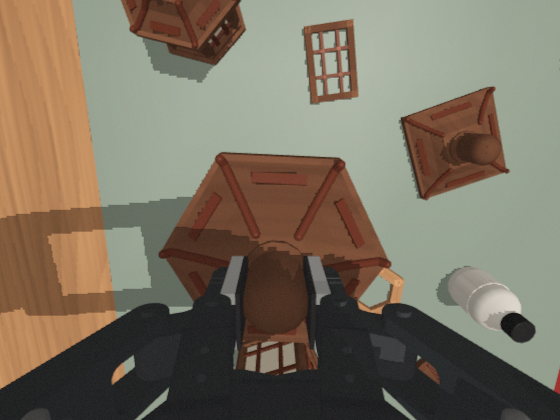

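Emit:
send_rows:
  translation:
    - [-0.08, -0.02, 0]
    - [-0.2, -0.05, 0]
    - [-0.34, -0.085, 0]
    - [-0.48, -0.12, 0]
    - [-0.62, -0.155, 0]
    - [-0.75, -0.185, 0]
    - [-0.86, -0.21, 0]
    - [-0.9, -0.22, 0]
  delta_rot:
    - [0, 0, 0]
    - [0, 0, 0]
    - [0, 0, 0]
    - [0, 0, 0]
    - [0, 0, 0]
    - [0, 0, 0]
    - [0, 0, 0]
    - [0, 0, 0]

```text
clock: 16.85
eef_pos: [0.3906, -0.1576, 0.166]
eef_rot: [-2.223, -2.214, 0.003]
force: [-0.5, 0.2, -1.7]
finger_gap: 0.287
```

Emit:
send_rows:
  translation:
    - [-0.08, -0.02, 0]
    - [-0.18, -0.043, 0]
    - [-0.27, -0.065, 0]
    - [-0.33, -0.08, 0]
    - [-0.353, -0.085, 0]
    - [-0.353, -0.085, 0]
    - [-0.353, -0.085, 0.05]
    - [-0.353, -0.085, 0.1]
  delta_rot:
    - [0, 0, -0.05]
    - [0, 0, -0.11]
    - [0, 0, -0.18]
    - [0, 0, -0.25]
    - [0, 0, -0.3]
    - [0, 0, -0.322]
    - [0, 0, -0.322]
    - [0, 0, -0.322]

```text
clock: 17.65
eef_pos: [0.3674, -0.2605, 0.1372]
eef_rot: [-1.816, -2.562, -0.002]
force: [1.2, 0.5, -1.3]
finger_gap: 0.286
```

```bash
python3 - <<'E'
from meas import *
grab('wrist','w10');o=r.observe();print(o['clock'],o['eef_pos'],o['eef_rot'],o['finger_gap'],o['force'],o['q'].round(2))
held('w10',6,.141,.09)
E
```

```text
17.7 [ 0.36563205 -0.25862665  0.13422535] [-1.81230154 -2.55721861 -0.00324415] 0.28591468205158976 [-1.59828315  0.69558095 -3.91762324] [-0.81  0.    1.9   0.    1.24 -1.15]
w10 TCP [ 0.3674 -0.2605  0.1372] n 21920 ang -11.8 ext x -0.0587..0.0536 y -0.0397..0.0567 rel TCP zmin 0.1473
```

View pics/w10.png

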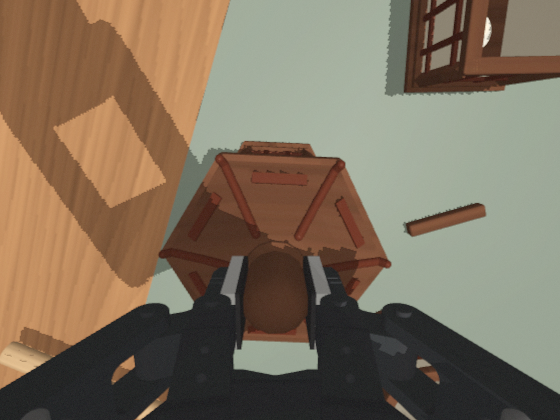

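Emit:
send_rows:
  translation:
    - [0, 0, 0.05]
    - [0, 0, 0.09]
    - [0, 0, 0.12]
    - [0, 0, 0.137]
    - [0, 0, 0.137]
    - [0, 0, 0.137]
    - [0, 0, 0.137]
    - [0, 0, 0.137]
  delta_rot:
    - [0, 0, 0]
    - [0, 0, 0]
    - [0, 0, 0]
    - [0, 0, 0]
    - [0, 0, 0]
    - [0, 0, 0]
    - [0, 0, 0]
    - [0, 0, 0]

```text
clock: 18.5
eef_pos: [0.3678, -0.2623, 0.098]
eef_rot: [1.817, 2.562, -0.0]
force: [0.2, 0.1, -1.3]
finger_gap: 0.291
```

```bash
python3 - <<'E'
from meas import *
grab('wrist','w11');grab('side','side11');o=r.observe();print(o['clock'],o['eef_pos'],o['eef_rot'],o['finger_gap'],o['force'])
held('w11',6,.1,.09)
a=cv2.imread('pics/side11.png')[220:340,200:340];b=cv2.imread('pics/w11.png')
cv2.imwrite('pics/c11.png',np.hstack([cv2.resize(a,(400,342)),cv2.resize(b,(400,342))]))
E
```

```text
18.6 [ 0.3676256  -0.26219815  0.0978283 ] [ 1.81680379e+00  2.56188370e+00 -2.55715983e-04] 0.2897653601346614 [ 0.69570171 -0.37655156 -1.32127383]
w11 TCP [ 0.3678 -0.2623  0.098 ] n 21837 ang -12.2 ext x -0.0587..0.0535 y -0.0390..0.0568 rel TCP zmin 0.108
```

View pics/c11.png

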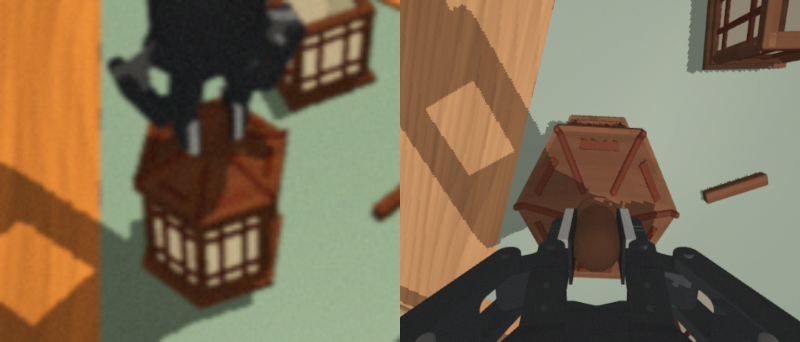

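The big hex roof is aligned over its lantern. Lowering the last few millimetres and releasing.

Emit:
send_rows:
  translation:
    - [0, 0, 0.003]
    - [0, 0, 0.006]
    - [0, 0, 0.009]
    - [0, 0, 0.012]
    - [0, 0, 0.014]
    - [0, 0, 0.015]
    - [0, 0, 0.015]
    - [0, 0, 0.015]
  delta_rot:
    - [0, 0, 0]
    - [0, 0, 0]
    - [0, 0, 0]
    - [0, 0, 0]
    - [0, 0, 0]
    - [0, 0, 0]
    - [0, 0, 0]
    - [0, 0, 0]

```text
clock: 19.4
eef_pos: [0.3673, -0.2619, 0.0939]
eef_rot: [-1.817, -2.563, 0.0]
force: [-3.7, 2.4, 6.5]
finger_gap: 0.292
```

Emit:
send_rows:
  translation:
    - [0, 0, 0]
    - [0, 0, 0]
    - [0, 0, 0]
    - [0, 0, 0]
    - [0, 0, 0]
    - [0, 0, 0]
    - [0, 0, 0]
    - [0, 0, 0]
  delta_rot:
    - [0, 0, 0]
    - [0, 0, 0]
    - [0, 0, 0]
    - [0, 0, 0]
    - [0, 0, 0]
    - [0, 0, 0]
    - [0, 0, 0]
    - [0, 0, 0]
  jaw: 62

```text
clock: 20.2
eef_pos: [0.3674, -0.2619, 0.0929]
eef_rot: [-1.817, -2.563, -0.0]
force: [0.1, 0.2, -0.6]
finger_gap: 0.722
```

Emit:
send_rows:
  translation:
    - [0, 0, -0.08]
    - [0, 0, -0.2]
    - [0, 0, -0.35]
    - [0, 0, -0.45]
    - [0, 0, -0.45]
    - [0, 0, -0.45]
    - [0, 0, -0.45]
    - [0, 0, -0.45]
  delta_rot:
    - [0, 0, 0]
    - [0, 0, 0]
    - [0, 0, 0]
    - [0, 0, 0.1]
    - [0, 0, 0.2]
    - [0, 0, 0.3]
    - [0, 0, 0.322]
    - [0, 0, 0.322]

```text
clock: 21.0
eef_pos: [0.3672, -0.2617, 0.2276]
eef_rot: [-2.219, -2.223, 0.0]
force: [-0.7, 0.5, 0.1]
finger_gap: 0.728
```

```bash
python3 - <<'E'
from meas import *
grab('wrist','w12');o=r.observe();print(o['clock'],o['eef_pos'],o['eef_rot'],o['force'])
placed('w12',(.3651,-.263),6,.096)
print(do('SQl',cloud(load('w12'))))
E
```

```text
21.05 [ 0.36722125 -0.2617319   0.22753594] [-2.21916679e+00 -2.22273873e+00 -3.28970589e-05] [-0.19443024 -0.57545265  0.50313957]
w12 c [ 0.365  -0.2626] err mm [-0.1  0.4] ang -13.4 top 0.0645 eave z 0.008300000000000002
{'c': array([ 0.4642, -0.1126]), 'z': 0.0897, 'ang': 7.9, 'diam': np.float64(46.7)}
```

View pics/w12.png

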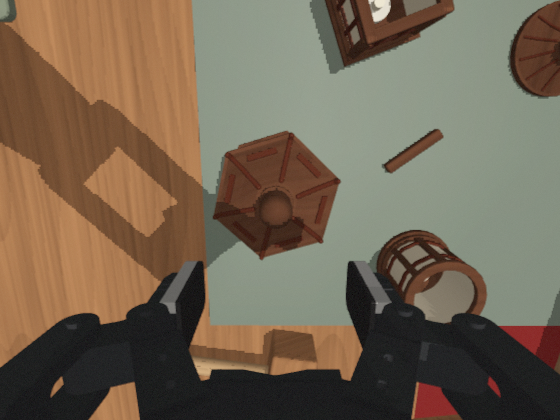

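The big hex roof is on: 0.4 mm off centre, −13.4° against the lantern's −13.3°. Round roof next. It is the only round one, in w1 at (385,97).

Emit:
send_rows:
  translation:
    - [0.05, 0.12, 0]
    - [0.12, 0.27, 0]
    - [0.2, 0.42, 0]
    - [0.27, 0.57, 0]
    - [0.34, 0.72, 0]
    - [0.41, 0.87, 0]
    - [0.45, 0.96, 0]
    - [0.463, 0.993, 0]
  delta_rot:
    - [0, 0, 0]
    - [0, 0, 0]
    - [0, 0, 0]
    - [0, 0, 0]
    - [0, 0, 0]
    - [0, 0, 0]
    - [0, 0, 0]
    - [0, 0, 0]

```text
clock: 21.85
eef_pos: [0.6672, -0.1209, 0.2263]
eef_rot: [-2.216, -2.225, 0.0]
force: [0.3, -0.3, -0.4]
finger_gap: 0.725
```

Emit:
send_rows:
  translation:
    - [0, 0, 0.14]
    - [0, 0, 0.28]
    - [0, 0, 0.42]
    - [0, 0, 0.55]
    - [0, 0, 0.66]
    - [0, 0, 0.74]
    - [0, 0, 0.767]
    - [0, 0, 0.767]
  delta_rot:
    - [0, 0, 0]
    - [0, 0, 0]
    - [0, 0, 0]
    - [0, 0, 0]
    - [0, 0, 0]
    - [0, 0, 0]
    - [0, 0, 0]
    - [0, 0, 0]

```text
clock: 22.65
eef_pos: [0.6634, -0.1231, -0.0039]
eef_rot: [-2.219, -2.219, 0.003]
force: [0.1, -0.5, 0.4]
finger_gap: 0.727
```

```bash
python3 - <<'E'
from meas import *
grab('wrist','w13');o=r.observe();print(o['clock'],o['eef_pos'],o['eef_rot'],o['force'])
print(do('RDr',cloud(load('w13'))))
E
```

```text
22.7 [ 0.6651175  -0.12349843 -0.00198021] [-2.22148196e+00 -2.22116367e+00  3.57277854e-04] [-0.21916815 -0.3230824   0.49039766]
{'c': array([ 0.6636, -0.1234]), 'z': 0.0198, 'ang': 100.8, 'diam': np.float64(93.3), 'fin': (0.6636, -0.1232, 0.0133), 'top': 0.073}
```

View pics/w13.png

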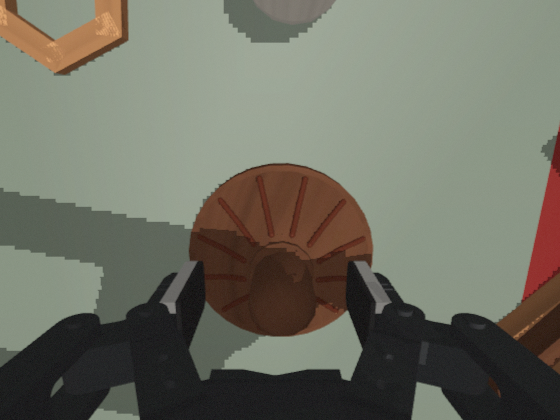

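Emit:
send_rows:
  translation:
    - [0, 0, 0]
    - [0, 0, 0]
    - [0, 0, 0]
    - [0, 0, 0]
    - [0, 0, 0]
    - [0, 0, 0]
    - [0, 0, 0]
    - [0, 0, 0]
  delta_rot:
    - [0, 0, 0]
    - [0, 0, 0]
    - [0, 0, 0]
    - [0, 0, 0]
    - [0, 0, 0]
    - [0, 0, 0]
    - [0, 0, 0]
    - [0, 0, 0]
  jaw: 10

```text
clock: 23.5
eef_pos: [0.667, -0.1236, 0.0001]
eef_rot: [2.219, 2.219, 0.003]
force: [-0.4, 0.7, 6.5]
finger_gap: 0.289
```

Emit:
send_rows:
  translation:
    - [0, 0, -0.03]
    - [0, 0, -0.1]
    - [0, 0, -0.2]
    - [0, 0, -0.3]
    - [0, 0, -0.4]
    - [0, 0, -0.48]
    - [0, 0, -0.5]
    - [0, 0, -0.5]
  delta_rot:
    - [0, 0, 0]
    - [0, 0, 0]
    - [0, 0, 0]
    - [0, 0, 0]
    - [0, 0, 0]
    - [0, 0, 0]
    - [0, 0, 0]
    - [0, 0, 0]

```text
clock: 24.3
eef_pos: [0.6658, -0.1231, 0.1488]
eef_rot: [2.22, 2.22, 0.001]
force: [-0.0, 0.7, -2.1]
finger_gap: 0.285
```

```bash
python3 - <<'E'
from meas import *
grab('wrist','w14');o=r.observe();print(o['clock'],o['eef_pos'],o['finger_gap'],o['force'])
held('w14',1,.15,.09)
E
```

```text
24.35 [ 0.6646381  -0.12275614  0.14688356] 0.28816699957240793 [-0.02633412  0.53563306 -2.46675771]
w14 TCP [ 0.6658 -0.1231  0.1488] n 15752 ang 90.0 ext x -0.0493..0.0446 y -0.0246..0.0471 rel TCP zmin 0.1564
```

Emit:
send_rows:
  translation:
    - [-0.07, -0.035, 0]
    - [-0.18, -0.09, 0]
    - [-0.31, -0.155, 0]
    - [-0.44, -0.22, 0]
    - [-0.57, -0.285, 0]
    - [-0.7, -0.35, 0]
    - [-0.79, -0.395, 0]
    - [-0.827, -0.414, 0]
  delta_rot:
    - [0, 0, 0]
    - [0, 0, 0]
    - [0, 0, 0]
    - [0, 0, 0]
    - [0, 0, 0]
    - [0, 0, 0]
    - [0, 0, 0]
    - [0, 0, 0]

```text
clock: 25.15
eef_pos: [0.538, -0.3729, 0.1447]
eef_rot: [-2.222, -2.214, 0.002]
force: [0.7, 0.9, -1.8]
finger_gap: 0.287
```

Emit:
send_rows:
  translation:
    - [0, 0, 0.04]
    - [0, 0, 0.09]
    - [0, 0, 0.13]
    - [0, 0, 0.16]
    - [0, 0, 0.18]
    - [0, 0, 0.18]
    - [0, 0, 0.18]
    - [0, 0, 0.18]
  delta_rot:
    - [0, 0, 0]
    - [0, 0, 0]
    - [0, 0, 0]
    - [0, 0, 0]
    - [0, 0, 0]
    - [0, 0, 0]
    - [0, 0, 0]
    - [0, 0, 0]

```text
clock: 25.95
eef_pos: [0.5418, -0.3715, 0.0948]
eef_rot: [2.22, 2.22, 0.0]
force: [-0.5, -0.2, -1.8]
finger_gap: 0.284
```

```bash
python3 - <<'E'
from meas import *
grab('wrist','w15');grab('side','side15');o=r.observe();print(o['clock'],o['eef_pos'],o['eef_rot'],o['finger_gap'],o['force'])
held('w15',1,.094,.09)
a=cv2.imread('pics/side15.png')[270:390,300:440];b=cv2.imread('pics/w15.png')
cv2.imwrite('pics/c15.png',np.hstack([cv2.resize(a,(400,342)),cv2.resize(b,(400,342))]))
E
```

```text
26.05 [ 0.54163511 -0.37156533  0.09476282] [2.22023705e+00 2.22015962e+00 1.84124512e-04] 0.28408013065294163 [ 0.10213231  0.07287891 -1.15037588]
w15 TCP [ 0.5418 -0.3715  0.0948] n 15682 ang 90.1 ext x -0.0494..0.0444 y -0.0242..0.0471 rel TCP zmin 0.1025
```

View pics/c15.png

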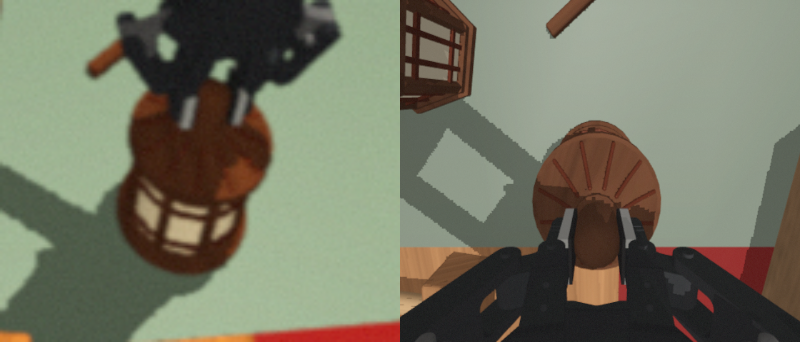

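Emit:
send_rows:
  translation:
    - [0, 0, 0.004]
    - [0, 0, 0.008]
    - [0, 0, 0.012]
    - [0, 0, 0.015]
    - [0, 0, 0.018]
    - [0, 0, 0.021]
    - [0, 0, 0.021]
    - [0, 0, 0.021]
  delta_rot:
    - [0, 0, 0]
    - [0, 0, 0]
    - [0, 0, 0]
    - [0, 0, 0]
    - [0, 0, 0]
    - [0, 0, 0]
    - [0, 0, 0]
    - [0, 0, 0]

```text
clock: 26.85
eef_pos: [0.5413, -0.3714, 0.0902]
eef_rot: [2.221, 2.221, -0.0]
force: [-4.7, 2.5, 9.4]
finger_gap: 0.283
```

Contact confirmed (z force +9 N). Release and rise.

Emit:
send_rows:
  translation:
    - [0, 0, 0]
    - [0, 0, 0]
    - [0, 0, 0]
    - [0, 0, 0]
    - [0, 0, 0]
    - [0, 0, 0]
    - [0, 0, 0]
    - [0, 0, 0]
  delta_rot:
    - [0, 0, 0]
    - [0, 0, 0]
    - [0, 0, 0]
    - [0, 0, 0]
    - [0, 0, 0]
    - [0, 0, 0]
    - [0, 0, 0]
    - [0, 0, 0]
  jaw: 62

```text
clock: 27.65
eef_pos: [0.5411, -0.3711, 0.0874]
eef_rot: [-2.221, -2.221, -0.0]
force: [0.5, 0.1, -0.1]
finger_gap: 0.726
```

Emit:
send_rows:
  translation:
    - [0, 0, -0.08]
    - [0, 0, -0.2]
    - [0, 0, -0.35]
    - [0, 0, -0.45]
    - [0, 0, -0.45]
    - [0, 0, -0.45]
    - [0, 0, -0.45]
    - [0, 0, -0.45]
  delta_rot:
    - [0, 0, 0]
    - [0, 0, 0]
    - [0, 0, 0]
    - [0, 0, 0]
    - [0, 0, 0]
    - [0, 0, 0]
    - [0, 0, 0]
    - [0, 0, 0]

```text
clock: 28.45
eef_pos: [0.5401, -0.3703, 0.22]
eef_rot: [-2.218, -2.218, 0.0]
force: [0.1, 0.2, -0.1]
finger_gap: 0.722
```

```bash
python3 - <<'E'
from meas import *
grab('wrist','w16');o=r.observe();print(o['clock'],o['eef_pos'],o['eef_rot'],o['force'])
placed('w16',(.5387,-.3712),1,.09)
E
```

```text
28.5 [ 0.54022039 -0.37034473  0.22022286] [-2.21874718e+00 -2.21867869e+00  3.40329707e-04] [ 0.87829796 -0.08700407  1.39782353]
w16 c [ 0.5389 -0.3715] err mm [ 0.2 -0.3] ang 72.1 top 0.06470000000000001 eave z 0.008300000000000002
```

Round roof is on: 0.4 mm off centre, level. Last is the square roof. The dark one is the right one; the yellow one on bare wood is the look-alike.

Emit:
send_rows:
  translation:
    - [0.1, 0.02, 0]
    - [0.25, 0.045, 0]
    - [0.4, 0.07, 0]
    - [0.55, 0.1, 0]
    - [0.7, 0.125, 0]
    - [0.85, 0.15, 0]
    - [0.9, 0.16, 0]
    - [0.9, 0.16, 0]
  delta_rot:
    - [0, 0, 0]
    - [0, 0, 0]
    - [0, 0, 0]
    - [0, 0, 0]
    - [0, 0, 0]
    - [0, 0, 0]
    - [0, 0, 0]
    - [0, 0, 0]

```text
clock: 29.3
eef_pos: [0.5889, -0.0989, 0.2216]
eef_rot: [-2.216, -2.225, 0.001]
force: [0.0, -1.0, -0.2]
finger_gap: 0.725
```

Emit:
send_rows:
  translation:
    - [0.1, 0.02, 0]
    - [0.25, 0.045, 0]
    - [0.4, 0.07, 0]
    - [0.55, 0.1, 0]
    - [0.7, 0.125, 0]
    - [0.83, 0.15, 0]
    - [0.86, 0.15, 0]
    - [0.86, 0.15, 0]
  delta_rot:
    - [0, 0, 0]
    - [0, 0, 0]
    - [0, 0, 0]
    - [0, 0, 0]
    - [0, 0, 0]
    - [0, 0, 0]
    - [0, 0, 0]
    - [0, 0, 0]

```text
clock: 30.1
eef_pos: [0.6343, 0.1564, 0.2216]
eef_rot: [2.221, 2.222, -0.002]
force: [0.2, -1.0, 0.1]
finger_gap: 0.726
```

```bash
python3 - <<'E'
from meas import *
grab('wrist','w17');o=r.observe();print(o['clock'],o['eef_pos'],o['eef_rot'],o['force'])
print(do('SQr',cloud(load('w17'))))
E
```

```text
30.15 [0.6342562  0.15512734 0.22176885] [ 2.22200217  2.22028499 -0.00292362] [ 0.11740896 -0.21103752  0.72229455]
{'c': array([0.6322, 0.1566]), 'z': 0.015, 'ang': 19.6, 'diam': np.float64(94.8), 'fin': (0.6324, 0.1568, 0.0131), 'top': 0.0657}
```

View pics/w17.png

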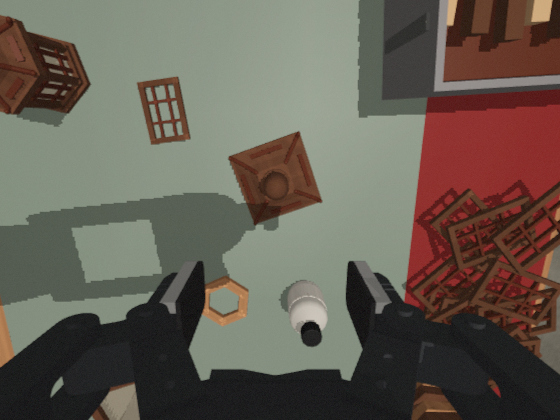

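The dark square roof is at (275,180), straight ahead. The bottle at (307,310) is clear.

Emit:
send_rows:
  translation:
    - [0, 0, 0.14]
    - [0, 0, 0.28]
    - [0, 0, 0.42]
    - [0, 0, 0.55]
    - [0, 0, 0.66]
    - [0, 0, 0.73]
    - [0, 0, 0.75]
    - [0, 0, 0.75]
  delta_rot:
    - [0, 0, 0]
    - [0, 0, 0]
    - [0, 0, 0]
    - [0, 0, 0]
    - [0, 0, 0]
    - [0, 0, 0]
    - [0, 0, 0]
    - [0, 0, 0]

```text
clock: 30.95
eef_pos: [0.6335, 0.1546, -0.0034]
eef_rot: [-2.223, -2.218, 0.003]
force: [0.3, -0.9, 0.3]
finger_gap: 0.726
```

Emit:
send_rows:
  translation:
    - [0, 0, 0]
    - [0, 0, 0]
    - [0, 0, 0]
    - [0, 0, 0]
    - [0, 0, 0]
    - [0, 0, 0]
    - [0, 0, 0]
    - [0, 0, 0]
  delta_rot:
    - [0, 0, 0]
    - [0, 0, 0]
    - [0, 0, 0]
    - [0, 0, 0]
    - [0, 0, 0]
    - [0, 0, 0]
    - [0, 0, 0]
    - [0, 0, 0]
  jaw: 10

```text
clock: 31.75
eef_pos: [0.6361, 0.1568, -0.0001]
eef_rot: [2.219, 2.22, 0.004]
force: [0.1, -1.7, 6.4]
finger_gap: 0.283
```

Emit:
send_rows:
  translation:
    - [0, 0, -0.03]
    - [0, 0, -0.1]
    - [0, 0, -0.2]
    - [0, 0, -0.32]
    - [0, 0, -0.44]
    - [0, 0, -0.53]
    - [0, 0, -0.57]
    - [0, 0, -0.57]
  delta_rot:
    - [0, 0, 0]
    - [0, 0, 0]
    - [0, 0, 0]
    - [0, 0, 0]
    - [0, 0, 0]
    - [0, 0, 0]
    - [0, 0, 0]
    - [0, 0, 0]

```text
clock: 32.55
eef_pos: [0.6353, 0.1573, 0.1708]
eef_rot: [2.219, 2.22, 0.005]
force: [0.6, 0.2, -1.3]
finger_gap: 0.28
```

```bash
python3 - <<'E'
from meas import *
grab('wrist','w18');o=r.observe();print(o['clock'],o['eef_pos'],o['finger_gap'],o['force'])
held('w18',4,.171,.09)
E
```

```text
32.6 [0.63390039 0.15706071 0.16841375] 0.2822261559689327 [ 0.11299421 -0.24414405 -1.35202723]
w18 TCP [0.6353 0.1573 0.1708] n 16330 ang 7.0 ext x -0.0562..0.0504 y -0.0285..0.0537 rel TCP zmin 0.1781
```

View pics/w18.png

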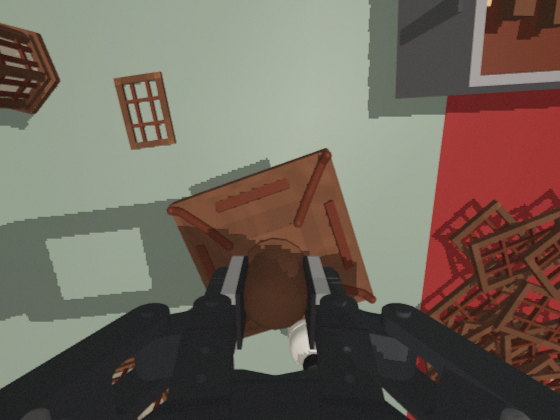

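Emit:
send_rows:
  translation:
    - [-0.07, -0.05, 0]
    - [-0.18, -0.12, 0]
    - [-0.31, -0.21, 0]
    - [-0.44, -0.3, 0]
    - [-0.57, -0.39, 0]
    - [-0.7, -0.48, 0]
    - [-0.79, -0.545, 0]
    - [-0.814, -0.561, 0]
  delta_rot:
    - [0, 0, 0]
    - [0, 0, -0.005]
    - [0, 0, -0.01]
    - [0, 0, -0.015]
    - [0, 0, -0.015]
    - [0, 0, -0.015]
    - [0, 0, -0.015]
    - [0, 0, -0.015]

```text
clock: 33.4
eef_pos: [0.4619, -0.0887, 0.1656]
eef_rot: [-2.204, -2.231, 0.005]
force: [0.7, 0.6, -1.9]
finger_gap: 0.285
```

Emit:
send_rows:
  translation:
    - [0, 0, 0.05]
    - [0, 0, 0.1]
    - [0, 0, 0.16]
    - [0, 0, 0.21]
    - [0, 0, 0.245]
    - [0, 0, 0.25]
    - [0, 0, 0.25]
    - [0, 0, 0.25]
  delta_rot:
    - [0, 0, 0]
    - [0, 0, 0]
    - [0, 0, 0]
    - [0, 0, 0]
    - [0, 0, 0]
    - [0, 0, 0]
    - [0, 0, 0]
    - [0, 0, 0]

```text
clock: 34.2
eef_pos: [0.4665, -0.0873, 0.094]
eef_rot: [2.203, 2.238, 0.001]
force: [0.4, -0.1, -1.5]
finger_gap: 0.284
```

```bash
python3 - <<'E'
from meas import *
grab('wrist','w19');grab('side','side19');o=r.observe();print(o['clock'],o['eef_pos'],o['eef_rot'],o['finger_gap'],o['force'])
held('w19',4,.096,.09)
a=cv2.imread('pics/side19.png')[170:290,240:380];b=cv2.imread('pics/w19.png')
cv2.imwrite('pics/c19.png',np.hstack([cv2.resize(a,(400,342)),cv2.resize(b,(400,342))]))
E
```

```text
34.3 [ 0.46661129 -0.08752867  0.09433535] [2.20265125e+00 2.23775147e+00 1.19985378e-03] 0.28461565801894456 [ 0.53223158 -0.73803414 -1.25490043]
w19 TCP [ 0.4665 -0.0873  0.094 ] n 16415 ang 10.2 ext x -0.0564..0.0506 y -0.0277..0.0541 rel TCP zmin 0.1015
```

View pics/c19.png

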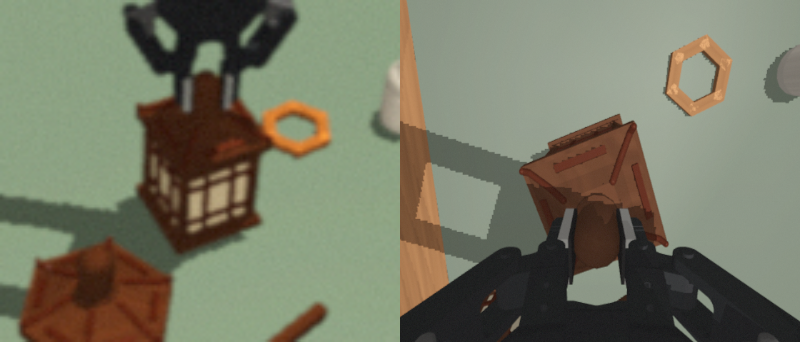

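The square roof is parallel to its lantern, with about 6 mm left to go.

Emit:
send_rows:
  translation:
    - [0, 0, 0.004]
    - [0, 0, 0.008]
    - [0, 0, 0.012]
    - [0, 0, 0.015]
    - [0, 0, 0.018]
    - [0, 0, 0.02]
    - [0, 0, 0.02]
    - [0, 0, 0.02]
  delta_rot:
    - [0, 0, 0]
    - [0, 0, 0]
    - [0, 0, 0]
    - [0, 0, 0]
    - [0, 0, 0]
    - [0, 0, 0]
    - [0, 0, 0]
    - [0, 0, 0]

```text
clock: 35.1
eef_pos: [0.4661, -0.0874, 0.0899]
eef_rot: [2.203, 2.239, -0.0]
force: [-6.0, 1.8, 13.8]
finger_gap: 0.283
```

Emit:
send_rows:
  translation:
    - [0, 0, 0]
    - [0, 0, 0]
    - [0, 0, 0]
    - [0, 0, 0]
    - [0, 0, 0]
    - [0, 0, 0]
    - [0, 0, 0]
    - [0, 0, 0]
  delta_rot:
    - [0, 0, 0]
    - [0, 0, 0]
    - [0, 0, 0]
    - [0, 0, 0]
    - [0, 0, 0]
    - [0, 0, 0]
    - [0, 0, 0]
    - [0, 0, 0]
  jaw: 62

```text
clock: 35.9
eef_pos: [0.4658, -0.0873, 0.0874]
eef_rot: [-2.204, -2.239, 0.0]
force: [0.7, 0.2, -0.7]
finger_gap: 0.727
```

Emit:
send_rows:
  translation:
    - [0, 0, -0.08]
    - [0, 0, -0.2]
    - [0, 0, -0.35]
    - [0, 0, -0.5]
    - [0, 0, -0.65]
    - [0, 0, -0.8]
    - [0, 0, -0.9]
    - [0, 0, -0.9]
  delta_rot:
    - [0, 0, 0]
    - [0, 0, 0]
    - [0, 0, 0]
    - [0, 0, 0]
    - [0, 0, 0]
    - [0, 0, 0]
    - [0, 0, 0]
    - [0, 0, 0]

```text
clock: 36.7
eef_pos: [0.4683, -0.0883, 0.3637]
eef_rot: [2.196, 2.231, 0.007]
force: [-0.3, 0.1, 0.6]
finger_gap: 0.726
```

```bash
python3 - <<'E'
from meas import *
grab('wrist','w20');grab('scene','scene20');grab('side','side20');o=r.observe();print(o['clock'],o['eef_pos'],o['eef_rot'],o['force'])
for n in('w20','side20','scene20'):
  for k,nf,rim,g in(('SQ',4,.09,(.4632,-.0873)),('BH',6,.096,(.3651,-.263)),('RD',1,.09,(.5387,-.3712)),('SH',6,.08,(.3913,.2692))):
    try: print(k,end=' ');placed(n,g,nf,rim)
    except Exception as e: print(n,'not seen')
E
```

```text
36.85 [ 0.46533698 -0.08710943  0.35644847] [-2.20287312e+00 -2.23773049e+00  9.43595645e-04] [-0.61588726 -0.17673204 -0.28125344]
SQ w20 c [ 0.4638 -0.0875] err mm [ 0.6 -0.2] ang 20.4 top 0.06470000000000001 eave z 0.008300000000000002
BH w20 c [ 0.3849 -0.2622] err mm [19.8  0.8] ang -4.1 top 0.028399999999999995 eave z 0.006900000000000003
RD w20 c [ 0.5393 -0.3641] err mm [0.6 7.1] ang 88.1 top 0.040200000000000014 eave z 0.006500000000000006
SH w20 not seen
SQ side20 c [ 0.4643 -0.0888] err mm [ 1.1 -1.5] ang 19.9 top 0.06359999999999999 eave z 0.005600000000000008
BH side20 c [ 0.3656 -0.2632] err mm [ 0.5 -0.2] ang -13.6 top 0.06389999999999998 eave z 0.006699999999999998
RD side20 c [ 0.5394 -0.3721] err mm [ 0.7 -0.9] ang -38.0 top 0.06390000000000001 eave z 0.006600000000000009
SH side20 c [0.3921 0.2625] err mm [ 0.8 -6.7] ang 25.7 top 0.06399999999999999 eave z 0.005699999999999997
SQ scene20 c [ 0.4673 -0.0864] err mm [4.1 0.9] ang 20.5 top 0.06420000000000001 eave z 0.006000000000000005
BH scene20 c [ 0.3699 -0.2611] err mm [4.8 1.9] ang -13.0 top 0.06389999999999998 eave z 0.0058
RD scene20 c [ 0.5434 -0.3696] err mm [4.7 1.6] ang 41.5 top 0.064 eave z 0.00520000000000001
SH scene20 c [0.395  0.2691] err mm [ 3.7 -0.1] ang 16.7 top 0.06480000000000001 eave z 0.006699999999999998
```

View pics/side20.png

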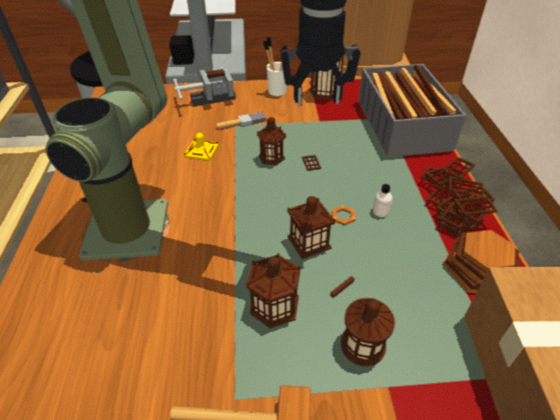

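View pics/w20.png

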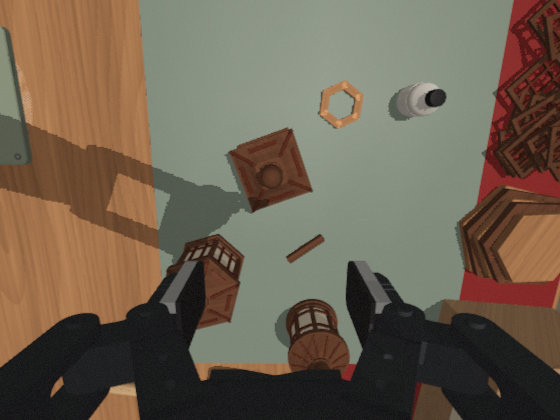

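All four lanterns carry their roofs. In side20 they are at (270,142), (309,226), (274,290) and (367,330), and the bottle stands at (383,200). The arm is clear, so I'm handing in.

```bash
python3 -c "
from cell import r
print(r.finish_job())"
```

```text
the job is handed in; nothing more can be done
None
```

All four roofs were put on their matching lanterns and the job was handed in at about 37 s of the 106 s allowed. The glue bottle is still upright and the yellow look-alike was not touched. No verdict was reported back.

**Placement checks (wrist camera, after each release):**

| Roof | Off centre | Roof angle | Lantern angle |
|---|---|---|---|
| Small hex | 0.4 mm | 17.0° | 16.3° |
| Big hex | 0.4 mm | −13.4° | −13.3° |
| Round | 0.4 mm | any | any |
| Square | 0.6 mm | 20.4° | about 20.2° |

All four finial tops stood 64.5–65 mm above their rims, which matches roofs lying flat. These figures compare each roof with its lantern's starting position; I did not re-measure the lantern bodies afterwards.

**What failed or disagreed:**
- **First grasp:** it closed on air just above the small hex finial. The fingertips sit about 36 mm behind the reported TCP and the jaws about 2.5 mm to one side, as all three cameras showed for the depth. I corrected for both, and the retry and all later grasps held.
- **Scene camera:** it reads all four roofs about 4–5 mm toward +x. It showed a similar offset at the start, so I take it as its calibration rather than a placement error.
- **Last check of hidden roofs:** the final wrist view only partly saw the big hex and round roofs and did not see the small hex. In the side camera's last view the small hex read 6.7 mm off in y. That camera also under-read the small hex roof in y by about 9 mm before it was moved, so I relied on the wrist and scene views (0.4 and 3.7 mm).

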